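# Clear the worn races down the scrap chute and nest the parts cups

### The job

Clear the worn bearing races out of the steel parts cups: open the chute's shutter all the way to its stop, push each worn race along the chute's apron and in under the overhang so that it runs down into the crate, and then shut the shutter fully. Nest all four cups upright in one stack on the cork, clear of the chute's apron. Leave the big chrome bearing race, the connecting rod, the two gaskets and the shift knob lying where they are.

Things in the scene. Friction and masses are not known exactly. Their poses are not given: they have to be found in the camera images.
- chute: the fixed chute of smooth sheet metal. Origin: on the cork under the middle of the front edge of the overhang. x points along the lane, in through the mouth and down to the crate; y to the left seen along x; z up. From x = -115 mm to 0 lies a flat apron, its top at z = 2 mm, a lane 62 mm wide between turned-up edges 16 mm high
- overhang (a point): middle of the lower front edge of the overhang, 44 mm above the cork, at the chute's x = 0, y = 0. It is the shutter's top rail (3 mm thick, top at z = 54 mm); the shutter plate runs at chute x = 4 to 7 mm, and a roof of the same height follows. The rails go on to chute y = 118 mm, where the open shutter stands. An upright finger cannot pass x = 0
- brink (a point): middle of the apron's far edge, chute x = 10 mm, z = 2 mm. From here a covered duct falls at 42 degrees into an open wooden crate (chute x 92 to 412, y -180 to 180, z -185 to -80 mm) below the bench edge. An upright race pushed until its rear is level with the overhang's front edge has its centre 10 mm past the brink; it tips and slides down by itself and lies below z = -100 mm
- shutter (a joint): the shutter's slide, in m: 0 = shut (plate covers the mouth), 0.075 = fully open at its stop. It grows as the shutter moves along the chute's +y. It stays where it is left; moving it takes about 3 N
- shutter_tab (a point): grip point on the steel tab that stands up from the middle of the shutter plate (68 mm wide): tab 8 mm thick (along chute x), 26 mm wide (along chute y), its top 87 mm above the cork, both faces free above 54 mm. The point lies on its mid-plane, 75 mm above the cork, at chute x = 5.5 mm
- cup1: a steel parts cup, 67 mm across the rim, tapering to 47 mm at the foot, 24 mm high, wall 2 mm, base 8 mm thick (inner floor 48 mm across), 110 g, loose. Origin: centre of the underside; z up out of the mouth. The four cups are alike; set into another, one centres itself with its foot 8 to 10 mm above the other's. It may hold a worn race at the start
- cup2: a steel parts cup, 67 mm across the rim, tapering to 47 mm at the foot, 24 mm high, wall 2 mm, base 8 mm thick (inner floor 48 mm across), 110 g, loose. Origin: centre of the underside; z up out of the mouth. The four cups are alike; set into another, one centres itself with its foot 8 to 10 mm above the other's. It may hold a worn race at the start
- cup3: a steel parts cup, 67 mm across the rim, tapering to 47 mm at the foot, 24 mm high, wall 2 mm, base 8 mm thick (inner floor 48 mm across), 110 g, loose. Origin: centre of the underside; z up out of the mouth. The four cups are alike; set into another, one centres itself with its foot 8 to 10 mm above the other's. It may hold a worn race at the start
- cup4: a steel parts cup, 67 mm across the rim, tapering to 47 mm at the foot, 24 mm high, wall 2 mm, base 8 mm thick (inner floor 48 mm across), 110 g, loose. Origin: centre of the underside; z up out of the mouth. The four cups are alike; set into another, one centres itself with its foot 8 to 10 mm above the other's. It may hold a worn race at the start
- race1: a worn bearing race: a plain dark steel sleeve, 40 mm outside, 29 mm bore, 32 mm long, 130 g, loose. At the start it stands on end inside one of the parts cups and rises 16 mm above the rim. Origin: centre of its lower end face; z along its bore (up while it stands). None if it is absent this time
- race2: a worn bearing race: a plain dark steel sleeve, 40 mm outside, 29 mm bore, 32 mm long, 130 g, loose. At the start it stands on end inside one of the parts cups and rises 16 mm above the rim. Origin: centre of its lower end face; z along its bore (up while it stands). None if it is absent this time
- race3: a worn bearing race: a plain dark steel sleeve, 40 mm outside, 29 mm bore, 32 mm long, 130 g, loose. At the start it stands on end inside one of the parts cups and rises 16 mm above the rim. Origin: centre of its lower end face; z along its bore (up while it stands). None if it is absent this time
- race4: a worn bearing race: a plain dark steel sleeve, 40 mm outside, 29 mm bore, 32 mm long, 130 g, loose. At the start it stands on end inside one of the parts cups and rises 16 mm above the rim. Origin: centre of its lower end face; z along its bore (up while it stands). None if it is absent this time
- good_race: a bystander: a big bright chrome bearing race lying flat on the cork by itself, 62 mm outside, 50 mm bore, 18 mm high, loose; origin: centre of its underside
- con_rod: a bystander: a steel connecting rod lying flat on the cork, 153 mm long, 52 mm wide at the big end, 20 mm thick, loose; origin: on the underside, 52 mm from the big eye's centre towards the small eye; x points to the small eye
- gasket1: a bystander: a flat copper head gasket with two bores, 80 x 145 x 2 mm (long side along its y), flat on the cork, loose; origin: centre of its underside
- gasket2: a bystander: a second such gasket, lying on top of the first; origin: centre of its underside
- shift_knob: a bystander: a green nylon gear shift knob standing on the cork, 42 mm across, 46 mm high, loose; origin: centre of its underside

How it is judged (in metres and radians):
On the way, in this order (a step that is already met when the one before it is completed fails the run):
1. the shutter is drawn fully open, to its stop (value of joint shutter above 0.071 m), for 0.2 s.
2. every worn race lies in the crate (x of race1 in the frame of chute between 0.12 and 0.415 m and y of race1 in the frame of chute between -0.18 and 0.18 m and z of race1 in the frame of chute between -0.19 and -0.1 m and x of race2 in the frame of chute between 0.12 and 0.415 m and y of race2 in the frame of chute between -0.18 and 0.18 m and z of race2 in the frame of chute between -0.19 and -0.1 m and x of race3 in the frame of chute between 0.12 and 0.415 m and y of race3 in the frame of chute between -0.18 and 0.18 m and z of race3 in the frame of chute between -0.19 and -0.1 m and x of race4 in the frame of chute between 0.12 and 0.415 m and y of race4 in the frame of chute between -0.18 and 0.18 m and z of race4 in the frame of chute between -0.19 and -0.1 m), for 0.2 s.
3. the shutter is shut again (value of joint shutter below 0.004 m), for 0.2 s.
At the end, for the whole second after the job is handed in: every worn race lies in the crate, the shutter is shut to within 4 mm, and the four cups stand upright on the cork nested in one another (centres within 4 mm of one another, tilt under 0.12 rad), at rest, clear of the chute's apron (all of step 2 and value of joint shutter below 0.004 m and horizontal distance between each of cup2, cup3, cup4 and cup1 below 0.004 m and horizontal distance between each of cup3, cup4 and cup2 below 0.004 m and horizontal distance between cup4 and cup3 below 0.004 m and angle between each of cup1, cup2, cup3, cup4's own z axis and vertical below 0.12 rad and height (world z) of cup1 between -0.004 and 0.036 m and linear speed of each of cup1, cup2, cup3, cup4 below 0.02 m/s and (x of cup1 in the frame of chute below -0.14 m or y of cup1 in the frame of chute below -0.055 m or y of cup1 in the frame of chute above 0.055 m) and height (world z) of cup2 between -0.004 and 0.036 m and (x of cup2 in the frame of chute below -0.14 m or y of cup2 in the frame of chute below -0.055 m or y of cup2 in the frame of chute above 0.055 m) and height (world z) of cup3 between -0.004 and 0.036 m and (x of cup3 in the frame of chute below -0.14 m or y of cup3 in the frame of chute below -0.055 m or y of cup3 in the frame of chute above 0.055 m) and height (world z) of cup4 between -0.004 and 0.036 m and (x of cup4 in the frame of chute below -0.14 m or y of cup4 in the frame of chute below -0.055 m or y of cup4 in the frame of chute above 0.055 m)); the robot touches nothing.
It fails at once if the chrome race, connecting rod, a gasket or the shift knob is shifted by more than 3 cm (distance of any of good_race, con_rod, gasket1, gasket2, shift_knob from where it was at the start of the episode above 0.03 m).
It fails at once if a worn race is carried over the top of the chute instead of going in under the overhang ((x of race1 in the frame of chute above 0.1 m and z of race1 in the frame of chute above 0 m) or (x of race2 in the frame of chute above 0.1 m and z of race2 in the frame of chute above 0 m) or (x of race3 in the frame of chute above 0.1 m and z of race3 in the frame of chute above 0 m) or (x of race4 in the frame of chute above 0.1 m and z of race4 in the frame of chute above 0 m)).
Of race1, race2, race3, race4 only 2 to 4 are there at a start; the rules pass over those that are not, and their reading is None.
At some moment in a run one of cup1, cup2, cup3, cup4 may be knocked a few centimetres aside while the robot is not near it.
It also fails if it takes over 210 s, if anything falls off the work surface, if the arm or the gripper's body presses on something with over 40 N, if the wrist force passes 120 N, or if a joint passes its speed limit or range.

### The arm

A 7-joint arm with a two-finger parallel gripper is mounted at the origin on the work surface. World frame = base frame: x ahead of the robot, y to its left, z up, the work surface at z = 0. Lengths are in m, angles in degrees, forces in N, time in s.
With the tool pointing down it reaches from about 0.425 to 0.875 m from the base axis. Payload 4.7 kg.
Tool frame: the origin (TCP) lies at the centre of the arm's flange, where the gripper is bolted on; the fingertips stand 182 mm ahead of it and the grasp point (between the pads) lies 164 mm ahead of it (env.grip_depth is the distance from the TCP to the grasp point, in m); z points along the fingers, y is the line along which they close (so a half turn about z gives the same grasp; the last joint's range is limited). The gripper opens to 87 mm and grips with 3 to 60 N. Pads are 19 mm wide; open, the fingers measure 117 mm over their backs; the gripper's body (75 mm by 190 mm) begins 51 mm behind the grasp point.
Start: joints at [-71.786, 18.392, -4.016, 83.108, 1.295, 78.541, -3.26], TCP at [0.194, 0.62, 0.405] pointing down, gripper open.
Joint ranges: [-163.93, 163.93], [-17.29, 119.83], [-79.2, 71.16], [3.27, 140.29], [-89.18, 269.18], [5.43, 117.66], [-154.24, 154.24]. Speed limits (degrees/s): [147.25, 147.25, 180, 180, 180, 180, 180].

### API

Orientations are given as [roll, pitch, yaw] about the fixed x, y, z axes, in that order (R = Rz(yaw) Ry(pitch) Rx(roll)).
In Python, from cell import env gives the robot as it stands. The module is installed in compiled form; this text tells all that it offers.
- The arm moves only by the tool send_rows, never from a script. Its arguments are lists of equal length, an entry for each row: "xyz": the shift along the tool's x, y, z in m, a list of three; "rotation": the turn, a rotation vector about the tool's x, y, z in rad, a list of three; "jaw": the opening, from 0 (shut) to 1 (fully open). A call has 1 to 20 rows; each row shifts and turns the commanded pose from where the row before left it, along the tool's axes as they then stand; what a row does not reach is not made up. A row lasts 1/10 s, in which the tool goes at most 50 mm and 8.59 degrees, less where a joint would pass 70% of its speed; a pose out of reach is approached as far as the arm can. A call is refused whole if a number of a shift passes 0.05 or a number of a turn 0.15, either way. A call with a gripper value outside its range is refused whole. The fingers move at their own pace and stop on an object; "newtons" is the grip in N (left out, the last holds). Time passes only in rows, so rows that do not move let the fingers close. It gives the time, the measured TCP pose, the force, the opening and the grip force at its end, in the units of the state.
- env.get_obs(): the state, without advancing time (a new reading comes with each control period).
- env.read_camera(name): name is "scene" or "top" or "wrist"; returns a dict with "image" (480x640x3 uint8, blue, green, red), "fx", "fy", "cx", "cy" (pixels), "distortion" ([k1, k2, p1, p2, k3] as OpenCV has them; the pictures are not rectified), "R" (3x3) and "t" (3): a world point X has camera coordinates R X + t. Camera axes: x right, y down, z forward; pixel columns grow to the right and rows downward; lengths in m; the calibration is good to about 2 mm. A picture is of the moment at which its call begins. There is no depth.
- env.sign_off(): hands the job in; it is judged then, once.
The state is a dict: "time_s": time; "qpos": joint angles; "joint_velocities": joint speeds; "effort": joint torques, N m; "tool_pos": TCP position; "tool_rot": TCP orientation; "force": force on the tool from outside, world axes, zero at the start; "wrist_torque": the same for the moment, N m; "grip_width": finger opening in m; "grasp_force": force on a finger pad.
Only numpy, scipy, OpenCV 4.12 (cv2) and the standard library are available. Lean on these libraries where they do the work, as an engineer would, in place of code of your own. Each camera call takes 0.05 s, during which the arm holds its last target. There are 200 camera calls.

## Working session

There is one attempt and no reset: what is moved stays moved. The work goes in short steps, Python scripts to look and compute and a tool call to move; the robot and the scene stay as the last step left them, time stands still between calls to the robot, and variables do not carry over. Pictures are saved under pics/ and viewed, at most 14 in all, crops included, and the job is handed in when it is done.

Besides the shell and the picture viewer there is one more tool, called after "Call:" as name(argument=value, ...), one argument or row to a line, values as JSON. send_rows: Moves the arm, as the interface text tells. Its arguments: {"type":"object","properties":{"xyz":{"type":"array"},"rotation":{"type":"array"},"jaw":{"type":"array"},"newtons":{"type":"number"}},"required":["xyz","rotation","jaw"]}

```bash
mkdir -p pics; cat > h.py <<'E'
import numpy as np, cv2
from cell import env
def cam(n): 
    c=env.read_camera(n); c['K']=np.array([[c['fx'],0,c['cx']],[0,c['fy'],c['cy']],[0,0,1.]]); c['D']=np.array(c['distortion'],float); c['R']=np.array(c['R']); c['t']=np.array(c['t']); return c
def ray(c,px,z):
    p=cv2.undistortPoints(np.array(px,float).reshape(-1,1,2),c['K'],c['D']).reshape(-1,2)
    d=np.c_[p,np.ones(len(p))]@c['R']; o=-c['R'].T@c['t']
    return o+d*((z-o[2])/d[:,2])[:,None]
def proj(c,X):
    return cv2.projectPoints(np.array(X,float).reshape(-1,1,3),cv2.Rodrigues(c['R'])[0],c['t'],c['K'],c['D'])[0].reshape(-1,2)
E
python3 - <<'E'
from h import *
o=env.get_obs(); print({k:o[k] for k in('time_s','tool_pos','tool_rot','force','grip_width')},env.grip_depth)
for n in('scene','top'):
    c=cam(n); cv2.imwrite(f'pics/{n}0.png',c['image']); print(n,-c['R'].T@c['t'],c['fx'],c['D'],c['R'].round(3).tolist())
E
```

```text
{'time_s': 0.0, 'tool_pos': array([0.19439895, 0.62003615, 0.40367465]), 'tool_rot': array([-1.79892813e+02,  4.54629661e-03,  1.62594829e+02]), 'force': array([ 0.50375832,  0.43575637, -0.34740834]), 'grip_width': 0.08734042643353242} 0.1635
scene [ 1.15615717 -0.64333375  0.79157035] 516.6136659226127 [-0.00393677  0.          0.          0.          0.        ] [[0.695, 0.719, 0.01], [0.449, -0.422, -0.788], [-0.562, 0.552, -0.616]]
top [0.29109709 0.01100884 1.18947489] 477.1500245831662 [0.03176783 0.         0.         0.         0.        ] [[0.012, -1.0, -0.001], [-0.985, -0.012, -0.17], [0.17, 0.003, -0.985]]
```

View pics/scene0.png

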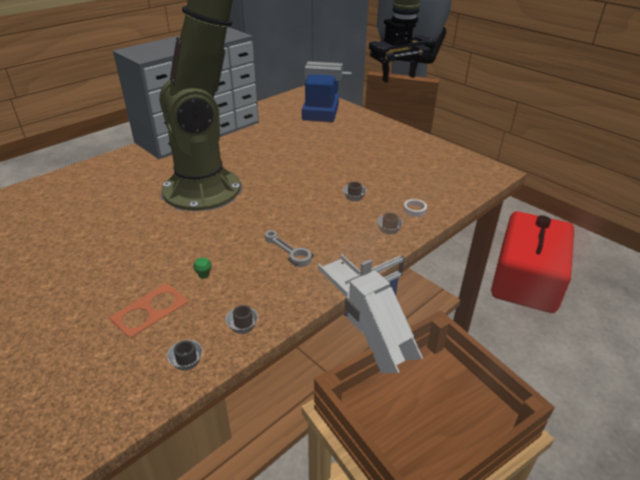

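View pics/top0.png

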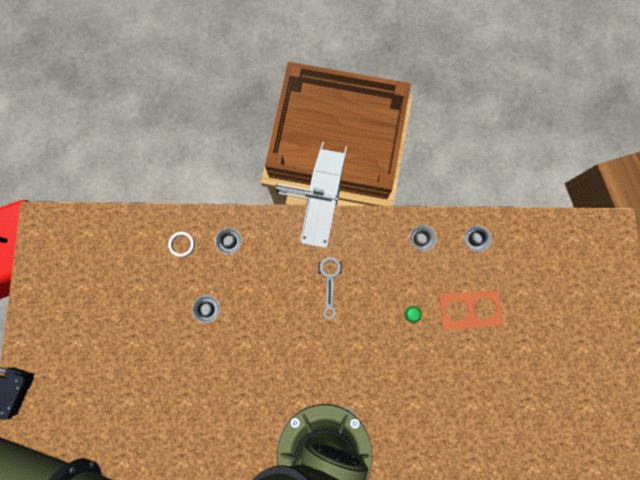

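The scene view shows four cups at (354,190), (390,222), (242,318) and (185,353), the chute at (370,290) and the crate below it. In the top view the cups are at (205,309), (228,240), (422,238) and (477,238). I'll zoom in on the top view and measure.

```bash
python3 - <<'E'
from h import *
c=cam('top'); im=c['image']; s=cam('scene')
def crop(im,x,y,w,h,f): return cv2.resize(im[y:y+h,x:x+w],None,fx=f,fy=f,interpolation=cv2.INTER_CUBIC)
a=crop(im,260,130,100,130,4) # chute
tiles=[crop(im,x-20,y-20,40,40,5) for x,y in((205,309),(228,240),(422,238),(477,238))]
b=np.vstack([np.hstack(tiles[:2]),np.hstack(tiles[2:])])
b=cv2.copyMakeBorder(b,0,a.shape[0]-b.shape[0],0,0,cv2.BORDER_CONSTANT)
cv2.imwrite('pics/zoom.png',np.hstack([a,b]))
print(ray(c,[(205,309),(228,240),(422,238),(477,238)],.024).round(3))
print(ray(s,[(354,190),(390,222),(242,318),(185,353)],.024).round(3))
E
```

```text
[[ 0.329  0.292  0.024]
 [ 0.499  0.245  0.024]
 [ 0.51  -0.236  0.024]
 [ 0.512 -0.372  0.024]]
[[ 0.333  0.287  0.024]
 [ 0.503  0.241  0.024]
 [ 0.515 -0.241  0.024]
 [ 0.514 -0.375  0.024]]
```

View pics/zoom.png

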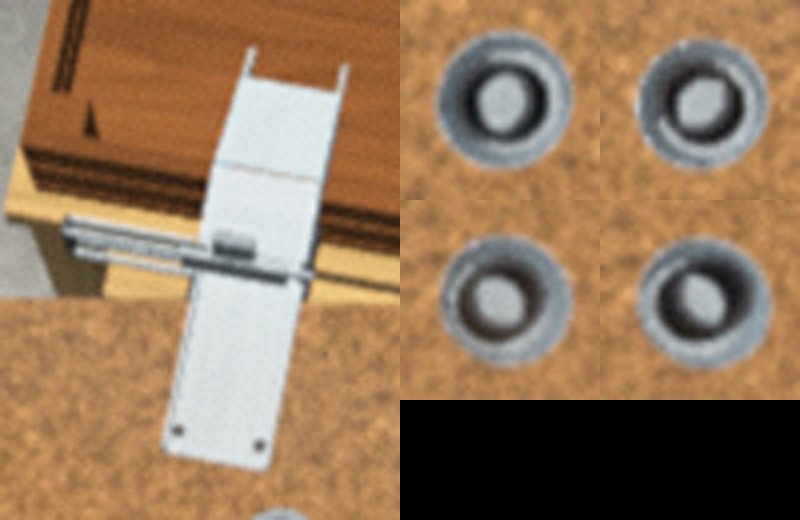

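All four cups hold a race: dark rings with a grey cork-side view of the bore. In the left crop the apron's rear corners are at (163,450) and (268,470), and the tab is at (235,240). Next I'll compute the chute frame.

```bash
cat >> h.py <<'E'
from scipy.spatial.transform import Rotation as Ro
def plan(gx,gy,tipz,yaw,step=.04):
    """tool-frame turn then shift to put grasp point over gx,gy with fingertips at tipz"""
    o=env.get_obs(); p=np.array(o['tool_pos']); r=Ro.from_euler('xyz',o['tool_rot'],degrees=True)
    T=Ro.from_euler('xyz',[180,0,yaw],degrees=True)
    rv=(r.inv()*T).as_rotvec(); d=T.inv().apply(np.array([gx,gy,tipz+.182])-p)
    n=max(1,int(np.ceil(np.abs(d).max()/step))); m=max(1,int(np.ceil(np.abs(rv).max()/.14)))
    print('rot',rv.round(4),m,'x',(rv/m).round(4),'| shift',d.round(4),n,'x',(d/n).round(4))
E
python3 - <<'E'
from h import *
c=cam('top'); s=cam('scene')
q=lambda x,y:(260+x/4,130+y/4)
L=ray(c,[q(163,450),q(268,470),q(193,272),q(301,290)],.016); print(L.round(3))
print(ray(c,[q(235,236)],.087).round(3))
a=L[2]-L[0];b=L[3]-L[1];print(np.degrees(np.arctan2([a[1],b[1]],[a[0],b[0]])))
y=L[0]-L[1];print(np.degrees(np.arctan2(y[1],y[0]))-90,np.hypot(*y[:2]))
plan(.55,0,.16,77)
E
```

```text
[[ 0.496  0.065  0.016]
 [ 0.485 -0.001  0.016]
 [ 0.611  0.048  0.016]
 [ 0.6   -0.021  0.016]]
[[0.614 0.021 0.087]]
[-8.33736858 -9.67820043]
-10.243167018100579 0.06672917480400191
rot [-5.0000e-04  5.0000e-04  1.4939e+00] 11 x [-0.      0.      0.1358] | shift [-0.5243  0.486   0.0624] 14 x [-0.0375  0.0347  0.0045]
```

Call:
send_rows(
  xyz=[
    [0,0,0],
    [0,0,0],
    [0,0,0],
    [0,0,0],
    [0,0,0],
    [0,0,0],
    [0,0,0],
    [0,0,0],
    [0,0,0],
    [0,0,0],
    [0,0,0],
  ],
  rotation=[
    [0,0,0.131],
    [0,0,0.131],
    [0,0,0.131],
    [0,0,0.131],
    [0,0,0.131],
    [0,0,0.131],
    [0,0,0.131],
    [0,0,0.131],
    [0,0,0.131],
    [0,0,0.131],
    [0,0,0.131],
  ],
  jaw=[1,1,1,1,1,1,1,1,1,1,1],
)

```text
time_s: 1.4
tool_pos: [0.1944, 0.6202, 0.4047]
tool_rot: [180.0, 0.0, 79.7]
force: [0.8, 0.1, -0.4]
grip_width: 0.0868
grasp_force: 0.0
```

```bash
python3 -c "
from h import *
plan(.55,.02,.2,80.5)"
```

```text
rot [ 0.      0.0001 -0.0135] 1 x [ 0.      0.0001 -0.0135] | shift [-0.5333  0.4498  0.0227] 14 x [-0.0381  0.0321  0.0016]
```

Call:
send_rows(
  xyz=[
    [-0.038,0.032,0.0016],
    [-0.038,0.032,0.0016],
    [-0.038,0.032,0.0016],
    [-0.038,0.032,0.0016],
    [-0.038,0.032,0.0016],
    [-0.038,0.032,0.0016],
    [-0.038,0.032,0.0016],
    [-0.038,0.032,0.0016],
    [-0.038,0.032,0.0016],
    [-0.038,0.032,0.0016],
    [-0.038,0.032,0.0016],
    [-0.038,0.032,0.0016],
    [-0.038,0.032,0.0016],
    [-0.038,0.032,0.0016],
    [0,0,0],
  ],
  rotation=[
    [0,0,-0.0135],
    [0,0,0],
    [0,0,0],
    [0,0,0],
    [0,0,0],
    [0,0,0],
    [0,0,0],
    [0,0,0],
    [0,0,0],
    [0,0,0],
    [0,0,0],
    [0,0,0],
    [0,0,0],
    [0,0,0],
    [0,0,0],
  ],
  jaw=[1,1,1,1,1,1,1,1,1,1,1,1,1,1,1],
)

```text
time_s: 2.9
tool_pos: [0.5528, 0.0154, 0.3827]
tool_rot: [179.8, 0.3, 80.1]
force: [-0.5, 0.8, -0.2]
grip_width: 0.0874
grasp_force: 0.0
```

```bash
python3 -c "
from h import *
c=cam('wrist'); cv2.imwrite('pics/w1.png',c['image']); print(-c['R'].T@c['t'],c['R'].round(3),c['fx'])
print(env.get_obs()['tool_pos'])"
```

```text
[0.56606947 0.09013493 0.36284667] [[ 0.985 -0.173  0.005]
 [-0.168 -0.946  0.277]
 [-0.043 -0.273 -0.961]] 426.4586031494706
[0.55189023 0.01911132 0.38238287]
```

View pics/w1.png

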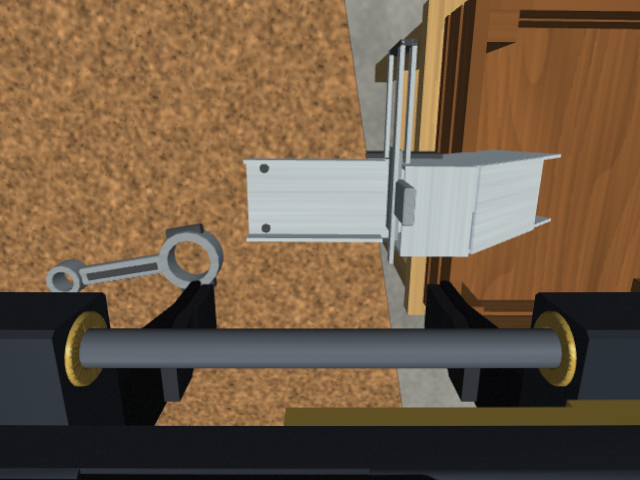

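The wrist view shows the apron spanning columns 245–388 and rows 158–242, the rails at column 390–415, and the tab at about (405,203). I'll zoom in on the chute for precise corners.

```bash
python3 -c "
import cv2
im=cv2.imread('pics/w1.png')[135:275,235:435]; cv2.imwrite('pics/w1z.png',cv2.resize(im,None,fx=4,fy=4,interpolation=cv2.INTER_CUBIC))"
```

```text
(no output)
```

View pics/w1z.png

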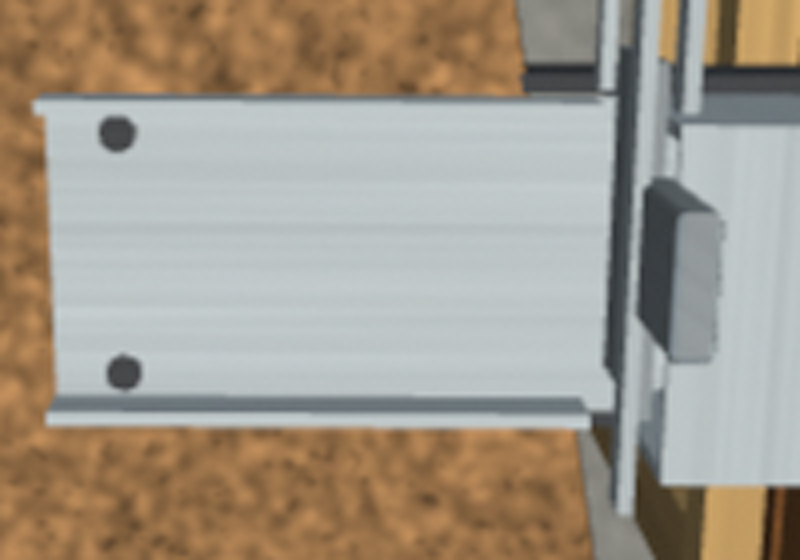

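```bash
python3 - <<'E'
from h import *
c=cam('wrist'); q=lambda l:[(235+x/4,135+y/4) for x,y in l]
e=ray(c,q([(48,418),(588,422),(35,102),(600,98)]),.016); print(e.round(4))
for a,b in((0,1),(2,3)):
    v=e[b]-e[a]; print(np.degrees(np.arctan2(v[1],v[0])),np.hypot(*v[:2]))
t=ray(c,q([(676,212),(718,212),(712,360),(673,362)]),.087); print(t.round(4),t.mean(0))
v=t[0]-t[3];print(np.degrees(np.arctan2(v[1],v[0]))-90,np.hypot(*v[:2]))
f=ray(c,q([(49,150),(55,385)]),.002);print(f); v=f[0]-f[1];print(np.degrees(np.arctan2(v[1],v[0]))-90)
E
```

```text
[[ 0.4879  0.0061  0.016 ]
 [ 0.6004 -0.0142  0.016 ]
 [ 0.4996  0.0711  0.016 ]
 [ 0.6116  0.0527  0.016 ]]
-10.229721457723162 0.11425252572824149
-9.363064587248937 0.11350004255428861
[[0.6118 0.0408 0.087 ]
 [0.6186 0.0397 0.087 ]
 [0.6149 0.0151 0.087 ]
 [0.6084 0.0159 0.087 ]] [0.61342359 0.02788687 0.087     ]
-7.805125909757393 0.025173502662020095
[[0.49767169 0.05995302 0.002     ]
 [0.48794507 0.00967129 0.002     ]]
-10.948207653474057
```

```bash
python3 -c "
from h import *
plan(.613,.0265,.1,80);plan(.613,.0265,.062,80)"
```

```text
rot [-0.0004  0.0004  0.0107] 1 x [-0.0004  0.0004  0.0107] | shift [0.0153 0.0599 0.1002] 3 x [0.0051 0.02   0.0334]
rot [-0.0004  0.0004  0.0107] 1 x [-0.0004  0.0004  0.0107] | shift [0.0153 0.0599 0.1382] 4 x [0.0038 0.015  0.0345]
```

Call:
send_rows(
  xyz=[
    [0.005,0.02,0.02],
    [0.005,0.02,0.02],
    [0.005,0.02,0.02],
    [0,0,0.02],
    [0,0,0.02],
    [0,0,0.02],
    [0,0,0.018],
    [0,0,0],
    [0,0,0],
    [0,0,0],
    [0,0,0],
    [0,0,0],
    [0,0,0],
    [0,0,0],
    [0,0,0],
  ],
  rotation=[
    [0,0,0.0107],
    [0,0,0],
    [0,0,0],
    [0,0,0],
    [0,0,0],
    [0,0,0],
    [0,0,0],
    [0,0,0],
    [0,0,0],
    [0,0,0],
    [0,0,0],
    [0,0,0],
    [0,0,0],
    [0,0,0],
    [0,0,0],
  ],
  jaw=[1,1,1,1,1,1,1,1,0,0,0,0,0,0,0],
  newtons=20,
)

```text
time_s: 4.5
tool_pos: [0.6128, 0.0279, 0.2445]
tool_rot: [180.0, -0.0, 80.2]
force: [-0.2, -0.8, 0.3]
grip_width: 0.0387
grasp_force: 0.0
```

Call:
send_rows(
  xyz=[
    [0,0,0],
    [0,0,0],
    [0,0,0],
    [0,0,0],
    [0,0,0],
    [0,0,0],
  ],
  rotation=[
    [0,0,0],
    [0,0,0],
    [0,0,0],
    [0,0,0],
    [0,0,0],
    [0,0,0],
  ],
  jaw=[0,0,0,0,0,0],
)

```text
time_s: 5.1
tool_pos: [0.6143, 0.0276, 0.2446]
tool_rot: [179.7, 0.0, 80.2]
force: [7.5, -0.9, -4.8]
grip_width: 0.0077
grasp_force: 20.0
```

Call:
send_rows(
  xyz=[
    [0.008,0.001,0],
    [0.012,0,0],
    [0.012,0,0],
    [0.012,0,0],
    [0.012,0,0],
    [0.01,0,0],
    [0,0,0],
  ],
  rotation=[
    [0,0,0],
    [0,0,0],
    [0,0,0],
    [0,0,0],
    [0,0,0],
    [0,0,0],
    [0,0,0],
  ],
  jaw=[0,0,0,0,0,0,0],
)

```text
time_s: 5.8
tool_pos: [0.6261, 0.0916, 0.2445]
tool_rot: [179.8, 0.2, 80.2]
force: [4.9, -3.1, -3.0]
grip_width: 0.008
grasp_force: 20.0
```

Call:
send_rows(
  xyz=[
    [0.005,0,0],
    [0.004,0,0],
    [0.003,0,0],
    [0.003,0,0],
    [0,0,0],
    [0,0,0],
  ],
  rotation=[
    [0,0,0],
    [0,0,0],
    [0,0,0],
    [0,0,0],
    [0,0,0],
    [0,0,0],
  ],
  jaw=[0,0,0,0,0,0],
)

```text
time_s: 6.4
tool_pos: [0.6274, 0.095, 0.2444]
tool_rot: [180.0, 1.0, 79.7]
force: [-3.5, -22.5, 4.1]
grip_width: 0.0079
grasp_force: 20.0
```

Call:
send_rows(
  xyz=[
    [-0.006,0,0],
    [0,0,0],
    [0,0,0],
    [0,0,-0.02],
    [0,0,-0.04],
    [0,0,-0.04],
    [0,0,-0.02],
  ],
  rotation=[
    [0,0,0],
    [0,0,0],
    [0,0,0],
    [0,0,0],
    [0,0,0],
    [0,0,0],
    [0,0,0],
  ],
  jaw=[0,1,1,1,1,1,1],
)

```text
time_s: 7.1
tool_pos: [0.6271, 0.1032, 0.3683]
tool_rot: [179.8, -0.2, 80.3]
force: [0.7, -0.5, 0.2]
grip_width: 0.0478
grasp_force: 0.0
```

```bash
python3 -c "
from h import *
s=cam('wrist');cv2.imwrite('pics/w2.png',s['image'])
plan(.501,.20,.17,80)"
```

```text
rot [ 0.0074 -0.0051  0.0058] 1 x [ 0.0074 -0.0051  0.0058] | shift [ 0.0733 -0.1417  0.0188] 4 x [ 0.0183 -0.0354  0.0047]
```

View pics/w2.png

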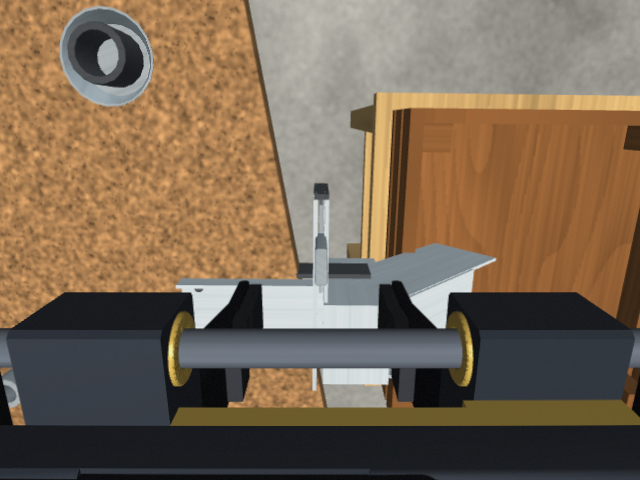

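Shutter tab is now at (321,260), at the open end of the rails; cup B with its race is at (106,57). Next I'll go and hover near cup B.

Call:
send_rows(
  xyz=[
    [0.018,-0.036,0.005],
    [0.018,-0.036,0.005],
    [0.018,-0.036,0.005],
    [0.018,-0.036,0.005],
    [0,0,0],
    [0,0,0],
  ],
  rotation=[
    [0,0,0.006],
    [0,0,0],
    [0,0,0],
    [0,0,0],
    [0,0,0],
    [0,0,0],
  ],
  jaw=[1,1,1,1,1,1],
)

```text
time_s: 7.75
tool_pos: [0.4963, 0.1996, 0.3443]
tool_rot: [-180.0, -0.0, 80.1]
force: [0.1, -0.6, 0.3]
grip_width: 0.0865
grasp_force: 0.0
```

```bash
cat >> h.py <<'E'
def cups(c,z=.024,lim=290):
    """low-saturation blobs -> ellipse -> centre and size on plane z"""
    hsv=cv2.cvtColor(c['image'],cv2.COLOR_BGR2HSV); m=(hsv[...,1]<90).astype(np.uint8)
    m[lim:]=0; m=cv2.morphologyEx(m,cv2.MORPH_OPEN,np.ones((3,3)))
    out=[]
    for k in cv2.findContours(m,cv2.RETR_EXTERNAL,cv2.CHAIN_APPROX_NONE)[0]:
        if cv2.contourArea(k)<300: continue
        h=cv2.convexHull(k); 
        if len(h)<8: continue
        w=ray(c,h.reshape(-1,2),z)[:,:2].astype(np.float32)
        (x,y),r=cv2.minEnclosingCircle(w); a=cv2.contourArea(w.reshape(-1,1,2))
        if .025<r<.05: out.append((round(x,4),round(y,4),round(2*r,4),round(a/np.pi/r/r,2)))
    return out
E
python3 -c "
from h import *
print(cups(cam('wrist')),env.get_obs()['tool_pos'])
print(cups(cam('top'),lim=479))
print(cups(cam('scene'),lim=479))
plan(.501,.243,.027,80)"
```

```text
[(0.4999, 0.2454, 0.0671, 0.98), (0.3325, 0.2922, 0.0681, 0.95), (0.4907, 0.3502, 0.0569, 0.36)] [0.49730909 0.19833966 0.34455173]
[(0.5114, -0.3725, 0.0689, 0.94), (0.5113, -0.2377, 0.0686, 0.93)]
[(0.5161, -0.3775, 0.0763, 0.83), (0.5161, -0.242, 0.0806, 0.77), (0.507, 0.238, 0.0946, 0.65), (0.5011, 0.3426, 0.0903, 0.73), (0.3348, 0.2828, 0.0983, 0.63)]
rot [ 0.001 -0.    -0.004] 1 x [ 0.001 -0.    -0.004] | shift [ 0.0457 -0.0051  0.1356] 4 x [ 0.0114 -0.0013  0.0339]
```

Call:
send_rows(
  xyz=[
    [0.016,-0.002,0.03],
    [0.016,-0.002,0.03],
    [0.016,-0.0025,0.03],
    [0,0,0.025],
    [0,0,0.02],
    [0,0,0],
    [0,0,0],
    [0,0,0],
    [0,0,0],
    [0,0,0],
    [0,0,0],
    [0,0,0],
    [0,0,0],
    [0,0,0],
  ],
  rotation=[
    [0,0,0],
    [0,0,0],
    [0,0,0],
    [0,0,0],
    [0,0,0],
    [0,0,0],
    [0,0,0],
    [0,0,0],
    [0,0,0],
    [0,0,0],
    [0,0,0],
    [0,0,0],
    [0,0,0],
    [0,0,0],
  ],
  jaw=[1,1,1,1,1,1,0,0,0,0,0,0,0,0],
  newtons=25,
)

```text
time_s: 9.3
tool_pos: [0.4995, 0.2462, 0.2095]
tool_rot: [180.0, -0.0, 79.8]
force: [0.4, -0.2, 1.7]
grip_width: 0.0391
grasp_force: 25.0
```

Call:
send_rows(
  xyz=[
    [0,0,-0.025],
    [0,0,-0.03],
    [0,0,-0.01],
    [0,0,0],
  ],
  rotation=[
    [0,0,0],
    [0,0,0],
    [0,0,0],
    [0,0,0],
  ],
  jaw=[0,0,0,0],
)

```text
time_s: 9.7
tool_pos: [0.4999, 0.2464, 0.2756]
tool_rot: [179.9, -0.1, 79.9]
force: [-0.1, 0.2, -1.1]
grip_width: 0.0389
grasp_force: 25.0
```

```bash
python3 -c "
from h import *
print(env.get_obs()['grip_width'])
plan(.545,.031,.0225,80)"
```

```text
0.03889876921441946
rot [ 0.002  -0.0025 -0.0025] 1 x [ 0.002  -0.0025 -0.0025] | shift [-0.2043  0.0818  0.0711] 6 x [-0.034   0.0136  0.0118]
```

Call:
send_rows(
  xyz=[
    [-0.034,0.014,0],
    [-0.034,0.014,0],
    [-0.034,0.014,0],
    [-0.034,0.014,0],
    [-0.034,0.013,0],
    [-0.034,0.013,0],
    [0,0,0.025],
    [0,0,0.025],
    [0,0,0.015],
    [0,0,0.006],
    [0,0,0],
    [0,0,0],
    [0,0,0],
    [0,0,0],
    [0,0,-0.02],
    [0,0,-0.02],
    [0,-0.02,0],
    [0,-0.035,0],
  ],
  rotation=[
    [0,0,0],
    [0,0,0],
    [0,0,0],
    [0,0,0],
    [0,0,0],
    [0,0,0],
    [0,0,0],
    [0,0,0],
    [0,0,0],
    [0,0,0],
    [0,0,0],
    [0,0,0],
    [0,0,0],
    [0,0,0],
    [0,0,0],
    [0,0,0],
    [0,0,0],
    [0,0,0],
  ],
  jaw=[0,0,0,0,0,0,0,0,0,0,0.7,0.7,0.7,0.7,0,0,0,0],
)

```text
time_s: 11.5
tool_pos: [0.4912, 0.0403, 0.2444]
tool_rot: [179.8, 0.0, 79.8]
force: [-0.1, 0.9, 0.7]
grip_width: 0.0367
grasp_force: 0.0
```

```bash
python3 -c "
from h import *
s=cam('wrist');cv2.imwrite('pics/w3.png',s['image'])
plan(.608-.115,.020+.0203,.01,80)"
```

```text
rot [-0.0074 -0.0003 -0.0029] 1 x [-0.0074 -0.0003 -0.0029] | shift [0.0008 0.0083 0.0501] 2 x [0.0004 0.0041 0.0251]
```

View pics/w3.png

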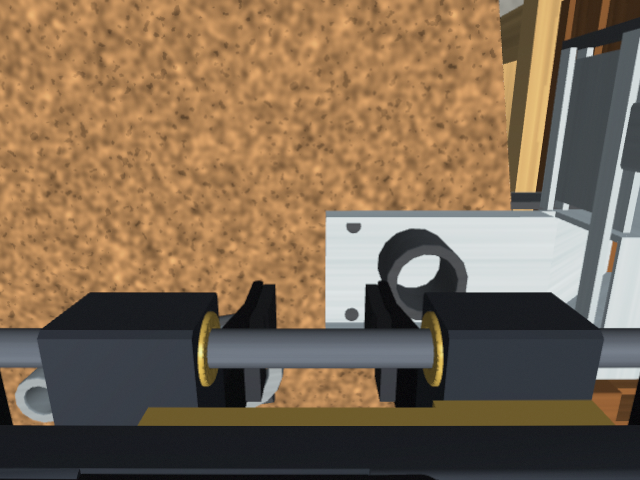

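The race stands upright in the lane, with its top ring centred at about (437,275) and the mouth open. Next I'll close the fingers behind it, lower, and push.

Call:
send_rows(
  xyz=[
    [0,0.005,0],
    [0,0,0],
    [0,0,0],
    [0,0,0],
    [0,0,0.025],
    [0,0,0.025],
    [0,0.01,0],
    [0,0.01,0],
    [0,0.01,0],
    [0,0.01,0],
    [0,0.01,0],
    [0,0.01,0],
    [0,0.01,0],
    [0,0.01,0],
    [0,0.01,0],
    [0,0,0],
  ],
  rotation=[
    [0,0,0],
    [0,0,0],
    [0,0,0],
    [0,0,0],
    [0,0,0],
    [0,0,0],
    [0,0,0],
    [0,0,0],
    [0,0,0],
    [0,0,0],
    [0,0,0],
    [0,0,0],
    [0,0,0],
    [0,0,0],
    [0,0,0],
    [0,0,0],
  ],
  jaw=[0,0,0,0,0,0,0,0,0,0,0,0,0,0,0,0],
)

```text
time_s: 13.15
tool_pos: [0.585, 0.0234, 0.1935]
tool_rot: [179.9, 0.0, 79.8]
force: [0.2, 1.4, -0.1]
grip_width: 0.0004
grasp_force: 0.0
```

```bash
python3 -c "
from h import *
s=cam('scene');cv2.imwrite('pics/s3.png',cv2.resize(s['image'][230:430,270:470],None,fx=3,fy=3))
plan(.608-.016,.020+.0028,.01,80)"
```

```text
rot [ 0.0008  0.0004 -0.0031] 1 x [ 0.0008  0.0004 -0.0031] | shift [0.0007 0.0078 0.0013] 1 x [0.0007 0.0078 0.0013]
```

View pics/s3.png

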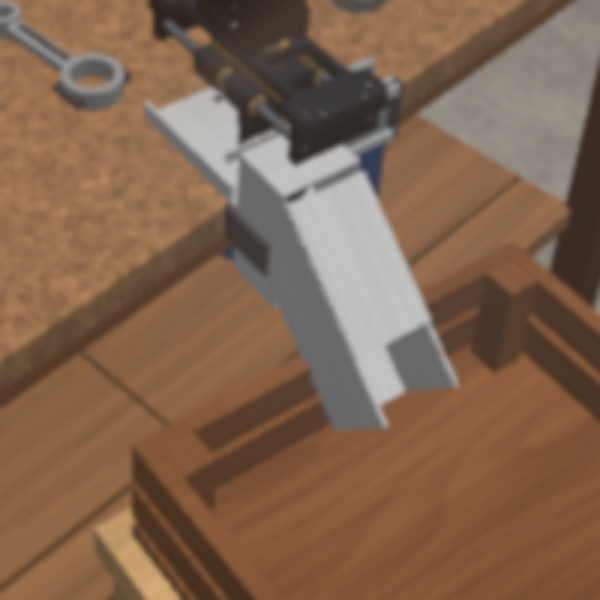

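The race hasn't come out into the crate yet: the duct outlet at (420,370) is empty. I'll push the last few millimetres.

Call:
send_rows(
  xyz=[
    [0,0.004,0],
    [0,0.004,0],
    [0,0,0],
    [0,0,0],
    [0,0,0],
    [0,0,0],
  ],
  rotation=[
    [0,0,0],
    [0,0,0],
    [0,0,0],
    [0,0,0],
    [0,0,0],
    [0,0,0],
  ],
  jaw=[0,0,0,0,0,0],
)

```text
time_s: 13.8
tool_pos: [0.5913, 0.0225, 0.1934]
tool_rot: [180.0, -0.0, 79.9]
force: [1.2, 0.6, -0.4]
grip_width: 0.0006
grasp_force: 0.0
```

```bash
cat >> h.py <<'E'
def crate():
    c=cam('scene'); g=cv2.cvtColor(c['image'],cv2.COLOR_BGR2HSV)
    m=np.zeros(g.shape[:2],np.uint8); m[335:480,325:545]=255
    k=((g[...,1]<70)&(g[...,2]<140)&(m>0)).astype(np.uint8); n,_,st,ce=cv2.connectedComponentsWithStats(k)
    print('crate',[(st[i,4],ce[i].round().tolist()) for i in range(1,n) if st[i,4]>25]); cv2.imwrite('pics/cr.png',cv2.resize(c['image'][230:480,270:550],None,fx=2.5,fy=2.5))
E
python3 -c "
from h import *
crate(); print(env.get_obs()['force'])"
```

```text
crate [(np.int32(1141), [391.0, 353.0]), (np.int32(112), [487.0, 339.0]), (np.int32(239), [537.0, 471.0])]
[-0.05787931 -0.30498787 -0.30752967]
```

```bash
cat >> h.py <<'E'
def crate():
    im=cam('scene')['image']; d=cv2.absdiff(im,cv2.imread('pics/scene0.png')).max(2); d[:325]=0; d[:,:315]=0; d[:,555:]=0
    n,_,st,ce=cv2.connectedComponentsWithStats(cv2.morphologyEx((d>35).astype(np.uint8),cv2.MORPH_CLOSE,np.ones((3,3))))
    print('crate diff',[(st[i,:5].tolist(),[int(v) for v in im[int(ce[i][1]),int(ce[i][0])]]) for i in range(1,n) if st[i,4]>15])
E
python3 -c "
from h import *
crate()"
```

```text
crate diff [([396, 359, 20, 23, 302], [61, 91, 135])]
```

```bash
python3 - <<'E'
from h import *
crate(); c=cam('scene'); cv2.imwrite('pics/cr1.png',cv2.resize(c['image'][320:440,340:480],None,fx=4,fy=4,interpolation=cv2.INTER_CUBIC))
for z in(-.12,-.15,-.17):
    d=ray(c,[(406,370)],z)[0]-[.608,.02,0]; a=np.radians(-10); print(z,d[0]*np.cos(a)+d[1]*np.sin(a),-d[0]*np.sin(a)+d[1]*np.cos(a))
plan(.3325,.24,.17,80)
E
```

```text
crate diff [([401, 380, 23, 22, 354], [68, 68, 72])]
-0.12 0.16115664951580214 0.008499752098539873
-0.15 0.14490361504984065 0.027145690404570048
-0.17 0.13406825873919961 0.039576315941923415
rot [ 0.0001 -0.0001 -0.0026] 1 x [ 0.0001 -0.0001 -0.0026] | shift [ 0.1693 -0.2927 -0.1586] 8 x [ 0.0212 -0.0366 -0.0198]
```

View pics/cr1.png

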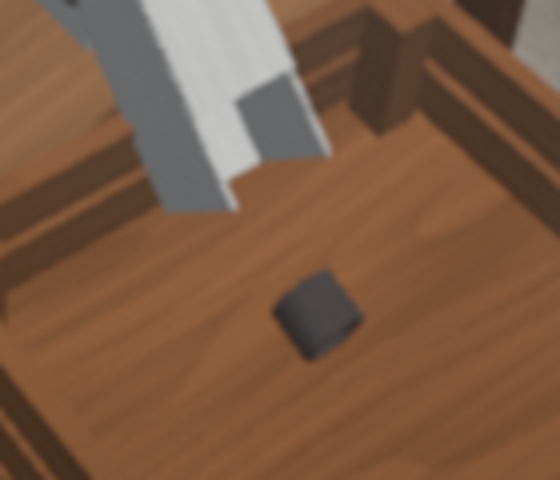

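The race (crop (318,315)) has slid out of the duct onto the crate floor. Next is cup A.

```bash
python3 -c "
from h import *
plan(.38,.25,.16,80)"
```

```text
rot [ 0.0001 -0.0001 -0.0026] 1 x [ 0.0001 -0.0001 -0.0026] | shift [ 0.1874 -0.2477 -0.1486] 7 x [ 0.0268 -0.0354 -0.0212]
```

Call:
send_rows(
  xyz=[
    [0,-0.01,-0.02],
    [0,0,-0.04],
    [0,0,-0.045],
    [0,0,-0.044],
    [0.027,-0.034,0],
    [0.027,-0.034,0],
    [0.027,-0.034,0],
    [0.027,-0.034,0],
    [0.027,-0.034,0],
    [0.027,-0.034,0],
    [0.026,-0.034,0],
    [0,0,0],
  ],
  rotation=[
    [0,0,0],
    [0,0,0],
    [0,0,0],
    [0,0,0],
    [0,0,0],
    [0,0,0],
    [0,0,0],
    [0,0,0],
    [0,0,0],
    [0,0,0],
    [0,0,0],
    [0,0,0],
  ],
  jaw=[1,1,1,1,1,1,1,1,1,1,1,1],
)

```text
time_s: 15.2
tool_pos: [0.3764, 0.2555, 0.3423]
tool_rot: [-179.9, -0.1, 80.4]
force: [-0.1, 0.2, -0.4]
grip_width: 0.0847
grasp_force: 0.0
```

```bash
python3 -c "
from h import *
print(cups(cam('wrist')))
plan(.3325,.2922,.027,80)"
```

```text
[(0.5, 0.245, 0.0673, 0.97), (0.3317, 0.2921, 0.0672, 0.98), (0.4876, 0.3626, 0.0645, 0.87)]
rot [-0.0003 -0.0007  0.0034] 1 x [-0.0003 -0.0007  0.0034] | shift [ 0.0305 -0.0521  0.1334] 4 x [ 0.0076 -0.013   0.0334]
```

Call:
send_rows(
  xyz=[
    [0.01,-0.018,0.02],
    [0.01,-0.018,0.02],
    [0.01,-0.0165,0.03],
    [0,0,0.03],
    [0,0,0.02],
    [0,0,0.013],
    [0,0,0],
    [0,0,0],
    [0,0,0],
    [0,0,0],
    [0,0,0],
    [0,0,0],
    [0,0,0],
    [0,0,0],
    [0,0,0],
  ],
  rotation=[
    [0,0,0],
    [0,0,0],
    [0,0,0],
    [0,0,0],
    [0,0,0],
    [0,0,0],
    [0,0,0],
    [0,0,0],
    [0,0,0],
    [0,0,0],
    [0,0,0],
    [0,0,0],
    [0,0,0],
    [0,0,0],
    [0,0,0],
  ],
  jaw=[1,1,1,1,1,1,0,0,0,0,0,0,0,0,0],
)

```text
time_s: 16.75
tool_pos: [0.3338, 0.2901, 0.2096]
tool_rot: [-180.0, -0.0, 79.9]
force: [-1.7, -0.0, 3.6]
grip_width: 0.0394
grasp_force: 25.0
```

Call:
send_rows(
  xyz=[
    [0,0,-0.025],
    [0,0,-0.03],
    [0,0,-0.01],
    [0,0,0],
  ],
  rotation=[
    [0,0,0],
    [0,0,0],
    [0,0,0],
    [0,0,0],
  ],
  jaw=[0,0,0,0],
)

```text
time_s: 17.15
tool_pos: [0.3346, 0.2903, 0.2754]
tool_rot: [179.9, -0.2, 79.9]
force: [0.4, 0.5, -1.9]
grip_width: 0.039
grasp_force: 25.0
```

```bash
python3 -c "
from h import *
print(env.get_obs()['grip_width'])
plan(.545,.031,.0225,80)"
```

```text
0.03895223751285426
rot [ 0.0017 -0.0032 -0.0026] 1 x [ 0.0017 -0.0032 -0.0026] | shift [-0.2189  0.2522  0.0709] 7 x [-0.0313  0.036   0.0101]
```

Call:
send_rows(
  xyz=[
    [-0.031,0.036,0],
    [-0.031,0.036,0],
    [-0.031,0.036,0],
    [-0.031,0.036,0],
    [-0.032,0.036,0],
    [-0.032,0.036,0],
    [-0.031,0.036,0],
    [0,0,0.025],
    [0,0,0.025],
    [0,0,0.015],
    [0,0,0.006],
    [0,0,0],
    [0,0,0],
    [0,0,0],
    [0,0,0],
    [0,0,-0.02],
    [0,0,-0.02],
    [0,-0.02,0],
    [0,-0.03,0],
    [0,0,0],
  ],
  rotation=[
    [0,0,0],
    [0,0,0],
    [0,0,0],
    [0,0,0],
    [0,0,0],
    [0,0,0],
    [0,0,0],
    [0,0,0],
    [0,0,0],
    [0,0,0],
    [0,0,0],
    [0,0,0],
    [0,0,0],
    [0,0,0],
    [0,0,0],
    [0,0,0],
    [0,0,0],
    [0,0,0],
    [0,0,0],
    [0,0,0],
  ],
  jaw=[0,0,0,0,0,0,0,0,0,0,0,0.7,0.7,0.7,0.7,0,0,0,0,0],
)

```text
time_s: 19.15
tool_pos: [0.4913, 0.0393, 0.2426]
tool_rot: [-179.8, -0.1, 79.9]
force: [-1.5, -0.4, -0.0]
grip_width: 0.0287
grasp_force: 0.0
```

```bash
python3 -c "
from h import *
s=cam('wrist');cv2.imwrite('pics/w4.png',s['image'])
g=s['image'][200:290,330:560].max(2); ys,xs=np.where(g<75); print(xs.mean()+330,ys.mean()+200,len(xs))
g=cv2.imread('pics/w3.png')[200:290,330:560].max(2); ys,xs=np.where(g<75); print(xs.mean()+330,ys.mean()+200,len(xs))
plan(.5913,.0225,.0114,80)"
```

```text
420.23955773955777 258.6257166257166 2442
417.0706287683032 259.0645994832041 2322
rot [-0.0011 -0.0016 -0.0012] 1 x [-0.0011 -0.0016 -0.0012] | shift [0.0005 0.0997 0.0498] 3 x [0.0002 0.0332 0.0166]
```

Same view as before, so the race is in the same place. Push by about 100 mm.

Call:
send_rows(
  xyz=[
    [0,0.005,0],
    [0,0,0],
    [0,0,0],
    [0,0,0.025],
    [0,0,0.025],
    [0,0.01,0],
    [0,0.01,0],
    [0,0.01,0],
    [0,0.01,0],
    [0,0.01,0],
    [0,0.01,0],
    [0,0.01,0],
    [0,0.01,0],
    [0,0.01,0],
    [0,0.005,0],
    [0,0,0],
    [0,0,0],
    [0,0,0],
    [0,0,0],
    [0,0,0],
  ],
  rotation=[
    [0,0,0],
    [0,0,0],
    [0,0,0],
    [0,0,0],
    [0,0,0],
    [0,0,0],
    [0,0,0],
    [0,0,0],
    [0,0,0],
    [0,0,0],
    [0,0,0],
    [0,0,0],
    [0,0,0],
    [0,0,0],
    [0,0,0],
    [0,0,0],
    [0,0,0],
    [0,0,0],
    [0,0,0],
    [0,0,0],
  ],
  jaw=[0,0,0,0,0,0,0,0,0,0,0,0,0,0,0,0,0,0,0,0],
)

```text
time_s: 21.2
tool_pos: [0.5925, 0.0213, 0.1934]
tool_rot: [180.0, -0.0, 79.9]
force: [-0.6, -0.4, 0.1]
grip_width: 0.0005
grasp_force: 0.0
```

```bash
python3 -c "
from h import *
crate(); print(cups(cam('top'),lim=479))
plan(.512,-.293,.16,80)"
```

```text
crate diff [([409, 388, 32, 38, 650], [60, 60, 65])]
[(0.3301, 0.292, 0.0691, 0.93), (0.4873, 0.3606, 0.0679, 0.92), (0.4981, 0.2453, 0.0693, 0.91), (0.5116, -0.3723, 0.0687, 0.94), (0.511, -0.2376, 0.069, 0.92)]
rot [ 0.0001 -0.0003 -0.0025] 1 x [ 0.0001 -0.0003 -0.0025] | shift [-0.3235 -0.0248 -0.1485] 9 x [-0.0359 -0.0028 -0.0165]
```

Call:
send_rows(
  xyz=[
    [0,-0.01,-0.02],
    [0,0,-0.04],
    [0,0,-0.045],
    [0,0,-0.044],
    [-0.04,-0.002,0],
    [-0.04,-0.002,0],
    [-0.04,-0.002,0],
    [-0.04,-0.002,0],
    [-0.04,-0.002,0],
    [-0.04,-0.002,0],
    [-0.04,-0.002,0],
    [-0.044,-0.001,0],
    [0,0,0],
  ],
  rotation=[
    [0,0,0],
    [0,0,0],
    [0,0,0],
    [0,0,0],
    [0,0,0],
    [0,0,0],
    [0,0,0],
    [0,0,0],
    [0,0,0],
    [0,0,0],
    [0,0,0],
    [0,0,0],
    [0,0,0],
  ],
  jaw=[1,1,1,1,1,1,1,1,1,1,1,1,1],
)

```text
time_s: 22.6
tool_pos: [0.5073, -0.3005, 0.3431]
tool_rot: [180.0, 0.3, 79.2]
force: [0.1, -0.4, 0.6]
grip_width: 0.0862
grasp_force: 0.0
```

```bash
python3 -c "
from h import *
print(cups(cam('wrist')))
plan(.513,-.238,.027,80)"
```

```text
[(0.5123, -0.238, 0.0673, 0.98)]
rot [ 0.0002  0.0019 -0.0101] 1 x [ 0.0002  0.0019 -0.0101] | shift [ 0.0591 -0.0062  0.1337] 4 x [ 0.0148 -0.0016  0.0334]
```

Call:
send_rows(
  xyz=[
    [0.02,-0.002,0.02],
    [0.02,-0.002,0.02],
    [0.019,-0.003,0.03],
    [0,0,0.03],
    [0,0,0.02],
    [0,0,0.013],
    [0,0,0],
    [0,0,0],
    [0,0,0],
    [0,0,0],
    [0,0,0],
    [0,0,0],
    [0,0,0],
    [0,0,0],
    [0,0,0],
    [0,0,-0.025],
    [0,0,-0.03],
    [0,0,-0.01],
    [0,0,0],
  ],
  rotation=[
    [0,0,-0.01],
    [0,0,0],
    [0,0,0],
    [0,0,0],
    [0,0,0],
    [0,0,0],
    [0,0,0],
    [0,0,0],
    [0,0,0],
    [0,0,0],
    [0,0,0],
    [0,0,0],
    [0,0,0],
    [0,0,0],
    [0,0,0],
    [0,0,0],
    [0,0,0],
    [0,0,0],
    [0,0,0],
  ],
  jaw=[1,1,1,1,1,1,0,0,0,0,0,0,0,0,0,0,0,0,0],
)

```text
time_s: 24.55
tool_pos: [0.5148, -0.2343, 0.2755]
tool_rot: [179.8, -0.0, 80.4]
force: [0.3, -0.1, -1.8]
grip_width: 0.0391
grasp_force: 25.0
```

```bash
python3 -c "
from h import *
plan(.545,.031,.0225,80)"
```

```text
rot [ 0.0034 -0.0002  0.0076] 1 x [ 0.0034 -0.0002  0.0076] | shift [ 0.2665 -0.0163  0.071 ] 7 x [ 0.0381 -0.0023  0.0101]
```

Call:
send_rows(
  xyz=[
    [0.038,-0.002,0],
    [0.038,-0.002,0],
    [0.038,-0.002,0],
    [0.038,-0.002,0],
    [0.038,-0.002,0],
    [0.038,-0.003,0],
    [0.038,-0.003,0],
    [0,0,0.025],
    [0,0,0.025],
    [0,0,0.015],
    [0,0,0.006],
    [0,0,0],
    [0,0,0],
    [0,0,0],
    [0,0,0],
    [0,0,-0.02],
    [0,0,-0.02],
    [0,-0.02,0],
    [0,-0.03,0],
    [0,0,0],
  ],
  rotation=[
    [0,0,0],
    [0,0,0],
    [0,0,0],
    [0,0,0],
    [0,0,0],
    [0,0,0],
    [0,0,0],
    [0,0,0],
    [0,0,0],
    [0,0,0],
    [0,0,0],
    [0,0,0],
    [0,0,0],
    [0,0,0],
    [0,0,0],
    [0,0,0],
    [0,0,0],
    [0,0,0],
    [0,0,0],
    [0,0,0],
  ],
  jaw=[0,0,0,0,0,0,0,0,0,0,0,0.7,0.7,0.7,0.7,0,0,0,0,0],
)

```text
time_s: 26.55
tool_pos: [0.4904, 0.0396, 0.2426]
tool_rot: [-179.8, -0.1, 80.5]
force: [-0.4, 0.1, 0.4]
grip_width: 0.0286
grasp_force: 0.0
```

```bash
python3 -c "
from h import *
s=cam('wrist')
g=s['image'][200:290,330:560].max(2); ys,xs=np.where(g<75); print(xs.mean()+330,ys.mean()+200,len(xs))
plan(.592,.022,.0114,80)"
```

```text
422.0870159453303 257.7480637813212 2195
rot [-0.0011 -0.0018  0.0084] 1 x [-0.0011 -0.0018  0.0084] | shift [0.     0.1015 0.0498] 3 x [0.     0.0338 0.0166]
```

Call:
send_rows(
  xyz=[
    [0,0.005,0],
    [0,0,0],
    [0,0,0],
    [0,0,0.025],
    [0,0,0.025],
    [0,0.01,0],
    [0,0.01,0],
    [0,0.01,0],
    [0,0.01,0],
    [0,0.01,0],
    [0,0.01,0],
    [0,0.01,0],
    [0,0.01,0],
    [0,0.01,0],
    [0,0.006,0],
    [0,0,0],
    [0,0,0],
    [0,0,0],
    [0,0,0],
    [0,0,0],
  ],
  rotation=[
    [0,0,0.008],
    [0,0,0],
    [0,0,0],
    [0,0,0],
    [0,0,0],
    [0,0,0],
    [0,0,0],
    [0,0,0],
    [0,0,0],
    [0,0,0],
    [0,0,0],
    [0,0,0],
    [0,0,0],
    [0,0,0],
    [0,0,0],
    [0,0,0],
    [0,0,0],
    [0,0,0],
    [0,0,0],
    [0,0,0],
  ],
  jaw=[0,0,0,0,0,0,0,0,0,0,0,0,0,0,0,0,0,0,0,0],
)

```text
time_s: 28.6
tool_pos: [0.5926, 0.0218, 0.1935]
tool_rot: [180.0, -0.0, 80.0]
force: [0.8, 0.7, 0.3]
grip_width: 0.0003
grasp_force: 0.0
```

```bash
python3 -c "
from h import *
crate(); print(cups(cam('top'),lim=479))
plan(.513,-.425,.16,80)"
```

```text
crate diff [([397, 380, 46, 48, 986], [69, 69, 73])]
[(0.3302, 0.2918, 0.0691, 0.93), (0.4878, 0.3603, 0.0687, 0.9), (0.4984, 0.2445, 0.0689, 0.93), (0.5117, -0.3726, 0.0683, 0.96), (0.511, -0.2376, 0.069, 0.92)]
rot [ 0.0001 -0.0002 -0.0005] 1 x [ 0.0001 -0.0002 -0.0005] | shift [-0.4538 -0.0009 -0.1486] 12 x [-0.0378 -0.0001 -0.0124]
```

Three are in the crate (area about 990). Next is cup D.

Call:
send_rows(
  xyz=[
    [0,-0.01,-0.02],
    [0,0,-0.04],
    [0,0,-0.045],
    [0,0,-0.044],
    [-0.041,0.001,0],
    [-0.041,0.001,0],
    [-0.041,0.001,0],
    [-0.041,0.001,0],
    [-0.041,0.001,0],
    [-0.041,0.001,0],
    [-0.041,0.001,0],
    [-0.041,0.001,0],
    [-0.041,0.001,0],
    [-0.041,0,0],
    [-0.041,0,0],
    [0,0,0],
  ],
  rotation=[
    [0,0,0],
    [0,0,0],
    [0,0,0],
    [0,0,0],
    [0,0,0],
    [0,0,0],
    [0,0,0],
    [0,0,0],
    [0,0,0],
    [0,0,0],
    [0,0,0],
    [0,0,0],
    [0,0,0],
    [0,0,0],
    [0,0,0],
    [0,0,0],
  ],
  jaw=[1,1,1,1,1,1,1,1,1,1,1,1,1,1,1,1],
)

```text
time_s: 30.3
tool_pos: [0.5087, -0.4288, 0.3427]
tool_rot: [-179.9, 0.3, 79.4]
force: [-0.4, -0.5, 0.1]
grip_width: 0.0866
grasp_force: 0.0
```

```bash
python3 -c "
from h import *
print(cups(cam('wrist')))
plan(.513,-.373,.027,80)"
```

```text
[(0.5123, -0.3728, 0.0673, 0.98)]
rot [-0.001   0.0022 -0.0074] 1 x [-0.001   0.0022 -0.0074] | shift [ 0.0525 -0.0067  0.1334] 4 x [ 0.0131 -0.0017  0.0333]
```

Call:
send_rows(
  xyz=[
    [0.018,-0.002,0.02],
    [0.018,-0.002,0.02],
    [0.016,-0.003,0.03],
    [0,0,0.03],
    [0,0,0.02],
    [0,0,0.013],
    [0,0,0],
    [0,0,0],
    [0,0,0],
    [0,0,0],
    [0,0,0],
    [0,0,0],
    [0,0,0],
    [0,0,0],
    [0,0,0],
    [0,0,-0.025],
    [0,0,-0.03],
    [0,0,-0.01],
    [0,0,0],
  ],
  rotation=[
    [0,0,-0.007],
    [0,0,0],
    [0,0,0],
    [0,0,0],
    [0,0,0],
    [0,0,0],
    [0,0,0],
    [0,0,0],
    [0,0,0],
    [0,0,0],
    [0,0,0],
    [0,0,0],
    [0,0,0],
    [0,0,0],
    [0,0,0],
    [0,0,0],
    [0,0,0],
    [0,0,0],
    [0,0,0],
  ],
  jaw=[1,1,1,1,1,1,0,0,0,0,0,0,0,0,0,0,0,0,0],
)

```text
time_s: 32.25
tool_pos: [0.5155, -0.3702, 0.2755]
tool_rot: [179.8, 0.0, 80.4]
force: [-0.4, 0.7, -2.3]
grip_width: 0.0393
grasp_force: 25.0
```

```bash
python3 -c "
from h import *
plan(.545,.031,.0225,80)"
```

```text
rot [0.0028 0.0007 0.0064] 1 x [0.0028 0.0007 0.0064] | shift [ 0.4002 -0.0406  0.071 ] 11 x [ 0.0364 -0.0037  0.0065]
```

Call:
send_rows(
  xyz=[
    [0.04,-0.004,0],
    [0.04,-0.004,0],
    [0.04,-0.004,0],
    [0.04,-0.004,0],
    [0.04,-0.004,0],
    [0.04,-0.004,0],
    [0.04,-0.004,0],
    [0.04,-0.004,0],
    [0.04,-0.004,0],
    [0.04,-0.004,0],
    [0,0,0.025],
    [0,0,0.025],
    [0,0,0.015],
    [0,0,0.006],
    [0,0,0],
    [0,0,0],
    [0,0,0],
    [0,0,0],
    [0,0,-0.02],
    [0,0,-0.02],
  ],
  rotation=[
    [0,0,0.006],
    [0,0,0],
    [0,0,0],
    [0,0,0],
    [0,0,0],
    [0,0,0],
    [0,0,0],
    [0,0,0],
    [0,0,0],
    [0,0,0],
    [0,0,0],
    [0,0,0],
    [0,0,0],
    [0,0,0],
    [0,0,0],
    [0,0,0],
    [0,0,0],
    [0,0,0],
    [0,0,0],
    [0,0,0],
  ],
  jaw=[0,0,0,0,0,0,0,0,0,0,0,0,0,0,0.7,0.7,0.7,0.7,0,0],
)

```text
time_s: 34.25
tool_pos: [0.5445, 0.0309, 0.2434]
tool_rot: [-179.9, 0.1, 80.0]
force: [-0.1, 1.0, 0.8]
grip_width: 0.0513
grasp_force: 0.0
```

Call:
send_rows(
  xyz=[
    [0,-0.02,0],
    [0,-0.03,0],
    [0,0,0],
    [0,0,0],
  ],
  rotation=[
    [0,0,0],
    [0,0,0],
    [0,0,0],
    [0,0,0],
  ],
  jaw=[0,0,0,0],
)

```text
time_s: 34.65
tool_pos: [0.4954, 0.04, 0.2436]
tool_rot: [180.0, -0.1, 80.1]
force: [-0.0, -0.9, 0.3]
grip_width: 0.0205
grasp_force: 0.0
```

```bash
python3 -c "
from h import *
s=cam('wrist')
g=s['image'][200:290,330:560].max(2); ys,xs=np.where(g<75); print(xs.mean()+330,ys.mean()+200,len(xs))
plan(.592,.022,.0114,80)"
```

```text
413.3387018057589 258.0146412884334 2049
rot [ 0.0015 -0.001   0.0006] 1 x [ 0.0015 -0.001   0.0006] | shift [-0.0009  0.0976  0.0504] 3 x [-0.0003  0.0325  0.0168]
```

Call:
send_rows(
  xyz=[
    [0,0.001,0],
    [0,0,0],
    [0,0,0],
    [0,0,0.025],
    [0,0,0.025],
    [0,0.01,0],
    [0,0.01,0],
    [0,0.01,0],
    [0,0.01,0],
    [0,0.01,0],
    [0,0.01,0],
    [0,0.01,0],
    [0,0.01,0],
    [0,0.01,0],
    [0,0.006,0],
    [0,0,0],
    [0,0,0],
    [0,0,0],
    [0,0,0],
    [0,0,0],
  ],
  rotation=[
    [0,0,0],
    [0,0,0],
    [0,0,0],
    [0,0,0],
    [0,0,0],
    [0,0,0],
    [0,0,0],
    [0,0,0],
    [0,0,0],
    [0,0,0],
    [0,0,0],
    [0,0,0],
    [0,0,0],
    [0,0,0],
    [0,0,0],
    [0,0,0],
    [0,0,0],
    [0,0,0],
    [0,0,0],
    [0,0,0],
  ],
  jaw=[0,0,0,0,0,0,0,0,0,0,0,0,0,0,0,0,0,0,0,0],
)

```text
time_s: 36.7
tool_pos: [0.5909, 0.0231, 0.1934]
tool_rot: [-180.0, -0.0, 80.0]
force: [-0.1, 0.5, -0.2]
grip_width: 0.0003
grasp_force: 0.0
```

```bash
python3 -c "
from h import *
crate(); s=cam('scene'); cv2.imwrite('pics/cr4.png',cv2.resize(s['image'][240:440,310:510],None,fx=3,fy=3,interpolation=cv2.INTER_CUBIC))
plan(.6271,.097,.062,80)"
```

```text
crate diff [([399, 374, 44, 54, 1169], [71, 72, 76])]
rot [ 0.0001 -0.0003  0.0005] 1 x [ 0.0001 -0.0003  0.0005] | shift [ 0.0791  0.0227 -0.0505] 2 x [ 0.0396  0.0114 -0.0253]
```

View pics/cr4.png

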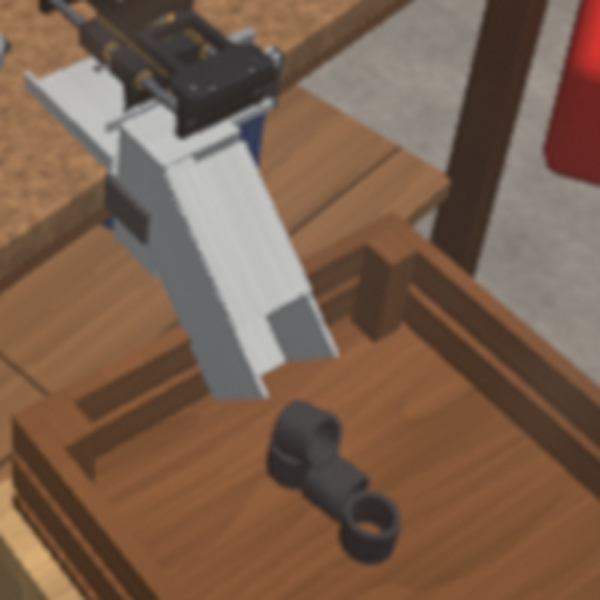

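All four races lie in the crate, in the crop around (305,430), (280,465), (335,488) and (370,525). Next I'll close the shutter.

Call:
send_rows(
  xyz=[
    [0,-0.01,-0.02],
    [0,0,-0.04],
    [0,0,-0.04],
    [0.027,0.011,0],
    [0.026,0.011,0],
    [0.026,0.011,0],
    [0,0,0],
    [0,0,0.02],
    [0,0,0.03],
    [0,0,0],
    [0,0,0],
    [0,0,0],
    [0,0,0],
    [0,0,0],
    [0,0,0],
    [0,0,0],
    [0,0,0],
    [0,0,0],
  ],
  rotation=[
    [0,0,0],
    [0,0,0],
    [0,0,0],
    [0,0,0],
    [0,0,0],
    [0,0,0],
    [0,0,0],
    [0,0,0],
    [0,0,0],
    [0,0,0],
    [0,0,0],
    [0,0,0],
    [0,0,0],
    [0,0,0],
    [0,0,0],
    [0,0,0],
    [0,0,0],
    [0,0,0],
  ],
  jaw=[0.6,0.6,0.6,0.6,0.6,0.6,0.6,0.6,0.6,0,0,0,0,0,0,0,0,0],
)

```text
time_s: 38.6
tool_pos: [0.6277, 0.0967, 0.2439]
tool_rot: [180.0, -0.0, 80.0]
force: [0.5, -0.8, 2.7]
grip_width: 0.0076
grasp_force: 25.0
```

Call:
send_rows(
  xyz=[
    [-0.008,0,0],
    [-0.012,0,0],
    [-0.012,0,0],
    [-0.012,0,0],
    [-0.012,0,0],
    [-0.01,0,0],
    [-0.005,0,0],
    [-0.003,0,0],
    [-0.002,0,0],
    [0,0,0],
    [0,0,0],
  ],
  rotation=[
    [0,0,0],
    [0,0,0],
    [0,0,0],
    [0,0,0],
    [0,0,0],
    [0,0,0],
    [0,0,0],
    [0,0,0],
    [0,0,0],
    [0,0,0],
    [0,0,0],
  ],
  jaw=[0,0,0,0,0,0,0,0,0,0,0],
)

```text
time_s: 39.7
tool_pos: [0.6143, 0.0224, 0.2438]
tool_rot: [180.0, -0.2, 80.0]
force: [1.0, 6.6, 4.2]
grip_width: 0.0077
grasp_force: 25.0
```

Call:
send_rows(
  xyz=[
    [-0.002,0,0],
    [-0.002,0,0],
    [-0.001,0,0],
    [0,0,0],
    [0,0,0],
  ],
  rotation=[
    [0,0,0],
    [0,0,0],
    [0,0,0],
    [0,0,0],
    [0,0,0],
  ],
  jaw=[0,0,0,0,0],
)

```text
time_s: 40.2
tool_pos: [0.6141, 0.0214, 0.2439]
tool_rot: [180.0, -0.5, 80.2]
force: [1.9, 13.2, 4.0]
grip_width: 0.0076
grasp_force: 25.0
```

Call:
send_rows(
  xyz=[
    [0.003,0,0],
    [0,0,0],
    [0,0,0],
    [0,0,-0.02],
    [0,0,-0.04],
    [0,0,-0.03],
  ],
  rotation=[
    [0,0,0],
    [0,0,0],
    [0,0,0],
    [0,0,0],
    [0,0,0],
    [0,0,0],
  ],
  jaw=[0,1,1,1,1,1],
)

```text
time_s: 40.8
tool_pos: [0.6133, 0.0174, 0.3341]
tool_rot: [-179.9, 0.1, 79.8]
force: [0.5, -0.3, 0.4]
grip_width: 0.04
grasp_force: 0.0
```

```bash
python3 -c "
from h import *
print(cups(cam('top'),lim=479))
s=cam('wrist');cv2.imwrite('pics/w5.png',s['image'])
plan(.513,-.425,.16,80)"
```

```text
[(0.3301, 0.292, 0.0691, 0.93), (0.4873, 0.3606, 0.0679, 0.91), (0.5115, -0.3722, 0.0689, 0.94), (0.5113, -0.2377, 0.0686, 0.93), (0.5054, 0.2888, 0.0681, 0.96)]
rot [ 0.0061 -0.0007 -0.0025] 1 x [ 0.0061 -0.0007 -0.0025] | shift [-0.4531 -0.0235 -0.0048] 12 x [-0.0378 -0.002  -0.0004]
```

View pics/w5.png

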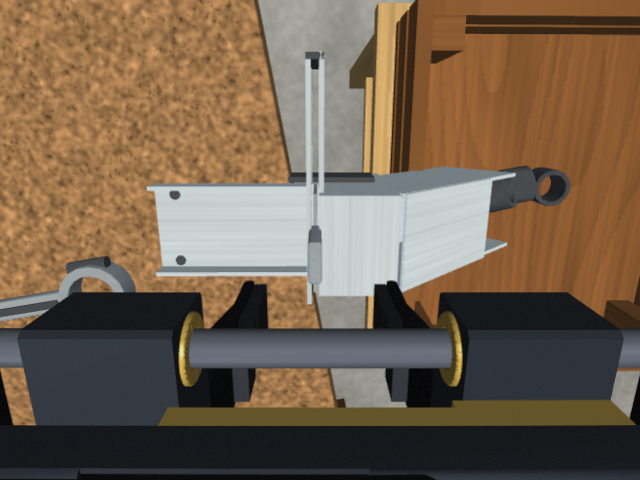

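The shutter plate covers the mouth, with the tab at (315,260). Cup B has been knocked to about (.507,.289). I'll check the tab's position numerically.

```bash
python3 - <<'E'
from h import *
c=cam('wrist')
e=ray(c,[(160,270),(305,269),(149,188),(305,186)],.016);print(e.round(4))
m=(e[0]+e[2])/2; 
im=cv2.imread('pics/w5.png')
for v in range(222,292,4): print(v,[int(x) for x in im[v,303:328].mean(1)])
a=np.radians(-10)
for v in(241,283):
    d=ray(c,[(315,v)],.087)[0]-m; print(v,d[0]*np.cos(a)+d[1]*np.sin(a),-d[0]*np.sin(a)+d[1]*np.cos(a))
E
```

```text
[[ 0.4933  0.0052  0.016 ]
 [ 0.6004 -0.0137  0.016 ]
 [ 0.5028  0.0663  0.016 ]
 [ 0.6121  0.0477  0.016 ]]
222 [206, 207, 206, 203, 201, 200, 201, 189, 190, 200, 179, 160, 160, 166, 189, 206, 207, 206, 207, 208, 208, 207, 207, 206, 206]
226 [206, 207, 206, 205, 200, 200, 199, 188, 149, 107, 99, 99, 100, 100, 105, 137, 184, 206, 207, 209, 209, 208, 207, 206, 206]
230 [205, 206, 205, 203, 201, 190, 143, 82, 87, 93, 94, 94, 95, 96, 98, 98, 99, 124, 179, 209, 209, 207, 207, 206, 206]
234 [208, 207, 208, 205, 201, 163, 88, 79, 90, 95, 95, 96, 96, 97, 98, 98, 99, 94, 160, 208, 209, 208, 207, 206, 206]
238 [208, 209, 208, 205, 191, 139, 74, 84, 94, 97, 97, 98, 98, 98, 99, 100, 101, 98, 146, 197, 208, 207, 207, 207, 206]
242 [207, 208, 207, 204, 177, 118, 95, 119, 127, 128, 130, 129, 130, 131, 132, 133, 126, 111, 139, 191, 208, 207, 207, 207, 206]
246 [204, 205, 206, 204, 175, 146, 153, 155, 157, 158, 157, 159, 159, 160, 159, 160, 160, 157, 162, 190, 209, 207, 207, 207, 206]
250 [208, 208, 208, 204, 174, 146, 157, 157, 160, 159, 159, 158, 158, 157, 158, 158, 157, 153, 161, 190, 209, 208, 2
[... 701 characters left out ...]
3, 158, 163, 163, 164, 164, 164, 164, 162, 161, 159, 153, 157, 188, 207, 207, 207, 205, 205]
278 [137, 142, 140, 153, 166, 156, 150, 157, 160, 162, 162, 163, 163, 164, 164, 163, 163, 156, 159, 188, 207, 208, 206, 205, 204]
282 [128, 128, 129, 148, 182, 178, 147, 148, 154, 156, 156, 155, 156, 154, 156, 154, 152, 161, 190, 205, 207, 207, 206, 206, 204]
286 [128, 125, 124, 142, 178, 199, 198, 198, 155, 64, 122, 164, 163, 162, 159, 167, 192, 205, 206, 206, 206, 206, 206, 206, 204]
290 [113, 122, 126, 142, 179, 198, 198, 199, 157, 71, 123, 163, 164, 163, 158, 167, 191, 205, 206, 206, 206, 207, 206, 206, 205]
241 0.11738829606327339 0.01138258938712722
283 0.11719000124781301 -0.013937577571523783
```

The tab centre is at chute y of about -1 mm, so the shutter is shut. Next is nesting: cup D into C first.

Call:
send_rows(
  xyz=[
    [-0.041,-0.003,0],
    [-0.041,-0.003,0],
    [-0.041,-0.003,0],
    [-0.041,-0.002,0],
    [-0.041,-0.002,0],
    [-0.041,-0.002,0],
    [-0.041,-0.002,0],
    [-0.041,-0.002,0],
    [-0.041,-0.002,0],
    [-0.041,-0.002,0],
    [-0.041,-0.001,0],
    [0,0,0],
  ],
  rotation=[
    [0,0,0],
    [0,0,0],
    [0,0,0],
    [0,0,0],
    [0,0,0],
    [0,0,0],
    [0,0,0],
    [0,0,0],
    [0,0,0],
    [0,0,0],
    [0,0,0],
    [0,0,0],
  ],
  jaw=[1,1,1,1,1,1,1,1,1,1,1,1],
)

```text
time_s: 42.15
tool_pos: [0.506, -0.4273, 0.3316]
tool_rot: [-179.7, 0.3, 79.3]
force: [-0.9, -0.2, -0.4]
grip_width: 0.0873
grasp_force: 0.0
```

```bash
python3 -c "
from h import *
print(cups(cam('wrist')))
plan(.5123,-.3728,.016,80)"
```

```text
[(0.5123, -0.3729, 0.0672, 0.97)]
rot [-0.0046  0.0017 -0.0083] 1 x [-0.0046  0.0017 -0.0083] | shift [ 0.0514 -0.0046  0.1334] 4 x [ 0.0129 -0.0012  0.0333]
```

Call:
send_rows(
  xyz=[
    [0.018,-0.001,0.02],
    [0.018,-0.002,0.02],
    [0.0155,-0.002,0.03],
    [0,0,0.03],
    [0,0,0.02],
    [0,0,0.0135],
    [0,0,0],
    [0,0,0],
    [0,0,0],
    [0,0,0],
    [0,0,0],
    [0,0,0],
    [0,0,0],
    [0,0,-0.01],
    [0,0,-0.02],
    [0,0,-0.02],
    [0,0,0],
  ],
  rotation=[
    [0,0,-0.008],
    [0,0,0],
    [0,0,0],
    [0,0,0],
    [0,0,0],
    [0,0,0],
    [0,0,0],
    [0,0,0],
    [0,0,0],
    [0,0,0],
    [0,0,0],
    [0,0,0],
    [0,0,0],
    [0,0,0],
    [0,0,0],
    [0,0,0],
    [0,0,0],
  ],
  jaw=[1,1,1,1,1,1,1,0,0,0,0,0,0,0,0,0,0],
  newtons=18,
)

```text
time_s: 43.9
tool_pos: [0.5168, -0.3694, 0.2528]
tool_rot: [179.7, 0.1, 80.5]
force: [0.0, -0.3, -2.4]
grip_width: 0.0633
grasp_force: 17.9
```

```bash
python3 -c "
from h import *
o=env.get_obs();print(o['grip_width'],o['tool_pos'],cups(cam('scene'),lim=479),cups(cam('wrist')))
plan(.5125,-.238,.026,80)"
```

```text
0.06327776661245442 [ 0.51682198 -0.36936596  0.25282917] [(0.5164, -0.2434, 0.0787, 0.81)] [(0.5154, -0.3785, 0.0766, 0.29), (0.5115, -0.2433, 0.0656, 0.46)]
rot [ 0.001  -0.0003  0.0087] 1 x [ 0.001  -0.0003  0.0087] | shift [ 0.1277 -0.0261  0.0419] 4 x [ 0.0319 -0.0065  0.0105]
```

```bash
python3 -c "
from h import *
w=cam('wrist')['image'];s=cam('scene')['image'][270:400,140:270]
cv2.imwrite('pics/m1.png',np.hstack([cv2.resize(w,(480,360)),cv2.resize(s,(310,360))]))"
```

```text
(no output)
```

View pics/m1.png

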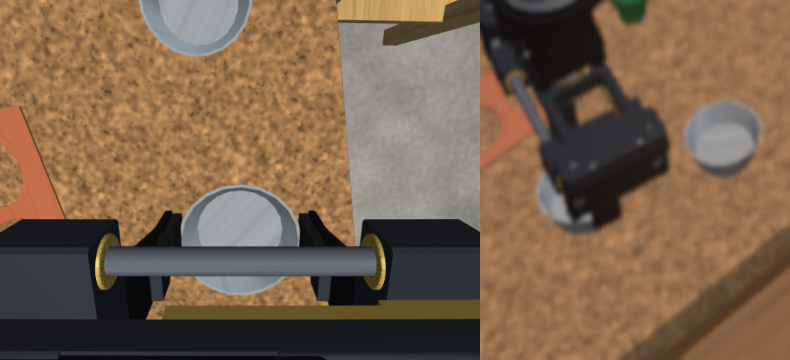

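The picture shows cup D held level between the fingers, with C empty at (195,20) in the wrist part and free of other parts. Next I'll carry D 135 mm along +y over C and lower it.

Call:
send_rows(
  xyz=[
    [0.033,-0.006,0],
    [0.033,-0.006,0],
    [0.033,-0.006,0],
    [0.034,-0.0055,0],
    [0,0,0],
    [0,0,0.015],
    [0,0,0.01],
    [0,0,0.005],
    [0,0,0.004],
    [0,0,0],
  ],
  rotation=[
    [0,0,0],
    [0,0,0],
    [0,0,0],
    [0,0,0],
    [0,0,0],
    [0,0,0],
    [0,0,0],
    [0,0,0],
    [0,0,0],
    [0,0,0],
  ],
  jaw=[0,0,0,0,0,0,0,0,0,0],
)

```text
time_s: 45.1
tool_pos: [0.5142, -0.2342, 0.215]
tool_rot: [-179.9, 0.0, 80.4]
force: [1.0, 0.6, -2.1]
grip_width: 0.0634
grasp_force: 17.9
```

```bash
python3 -c "
from h import *
print(env.get_obs()['tool_pos'],env.get_obs()['force'])
print(cups(cam('top'),lim=479))"
```

```text
[ 0.51416167 -0.23423054  0.21503313] [ 0.99475005  0.63503838 -2.06619411]
[(0.3301, 0.292, 0.0691, 0.93), (0.4871, 0.3605, 0.0681, 0.91), (0.5054, 0.2889, 0.0681, 0.95)]
```

Call:
send_rows(
  xyz=[
    [0,0,0.002],
    [0,0,0.002],
    [0,0,0.0015],
    [0,0,0],
    [0,0,0],
  ],
  rotation=[
    [0,0,0],
    [0,0,0],
    [0,0,0],
    [0,0,0],
    [0,0,0],
  ],
  jaw=[0,0,0,0,0],
)

```text
time_s: 45.65
tool_pos: [0.5146, -0.2335, 0.2105]
tool_rot: [-180.0, -0.0, 80.5]
force: [-1.9, 0.3, 0.0]
grip_width: 0.0637
grasp_force: 17.9
```

Call:
send_rows(
  xyz=[
    [0,0,0.0015],
    [0,0,0],
    [0,0,0],
    [0,0,0],
    [0,0,0],
    [0,0,0],
    [0,0,-0.02],
    [0,0,-0.04],
    [0,0,-0.04],
    [0,0,-0.02],
  ],
  rotation=[
    [0,0,0],
    [0,0,0],
    [0,0,0],
    [0,0,0],
    [0,0,0],
    [0,0,0],
    [0,0,0],
    [0,0,0],
    [0,0,0],
    [0,0,0],
  ],
  jaw=[0,0,1,1,1,1,1,1,1,1],
)

```text
time_s: 46.65
tool_pos: [0.5154, -0.2342, 0.3321]
tool_rot: [179.7, 0.0, 80.5]
force: [1.2, 0.4, 0.1]
grip_width: 0.0871
grasp_force: 0.0
```

```bash
python3 -c "
from h import *
print(env.get_obs()['tool_pos'],cups(cam('wrist'),.033),cups(cam('scene'),.033,479))
plan(.507,.234,.15,80)"
```

```text
[ 0.51536253 -0.23418981  0.33211918] [(0.513, -0.2373, 0.0681, 0.96)] [(0.5219, -0.2442, 0.086, 0.75)]
rot [ 0.0065 -0.0002  0.0086] 1 x [ 0.0065 -0.0002  0.0086] | shift [ 4.595e-01 -8.990e-02  1.000e-04] 12 x [ 0.0383 -0.0075  0.    ]
```

Call:
send_rows(
  xyz=[
    [0.042,-0.008,0],
    [0.042,-0.008,0],
    [0.042,-0.008,0],
    [0.042,-0.008,0],
    [0.042,-0.008,0],
    [0.042,-0.008,0],
    [0.042,-0.008,0],
    [0.042,-0.008,0],
    [0.042,-0.008,0],
    [0.042,-0.008,0],
    [0.04,-0.008,0],
    [0,0,0],
  ],
  rotation=[
    [0,0,0.0085],
    [0,0,0],
    [0,0,0],
    [0,0,0],
    [0,0,0],
    [0,0,0],
    [0,0,0],
    [0,0,0],
    [0,0,0],
    [0,0,0],
    [0,0,0],
    [0,0,0],
  ],
  jaw=[1,1,1,1,1,1,1,1,1,1,1,1],
)

```text
time_s: 47.95
tool_pos: [0.5055, 0.2423, 0.327]
tool_rot: [-179.9, -0.0, 80.6]
force: [-0.1, -0.3, 0.9]
grip_width: 0.0871
grasp_force: 0.0
```

```bash
python3 -c "
from h import *
print(cups(cam('wrist')))
plan(.507,.289,.016,80)"
```

```text
[(0.3331, 0.2917, 0.0697, 0.92), (0.507, 0.289, 0.0671, 0.98), (0.4921, 0.3624, 0.0615, 0.95)]
rot [-0.0016  0.0016  0.0064] 1 x [-0.0016  0.0016  0.0064] | shift [ 0.0498 -0.008   0.1291] 4 x [ 0.0124 -0.002   0.0323]
```

Call:
send_rows(
  xyz=[
    [0.017,-0.003,0.02],
    [0.017,-0.003,0.02],
    [0.015,-0.002,0.03],
    [0,0,0.03],
    [0,0,0.02],
    [0,0,0.011],
    [0,0,0],
    [0,0,0],
    [0,0,0],
    [0,0,0],
    [0,0,0],
    [0,0,0],
    [0,0,0],
  ],
  rotation=[
    [0,0,0.0065],
    [0,0,0],
    [0,0,0],
    [0,0,0],
    [0,0,0],
    [0,0,0],
    [0,0,0],
    [0,0,0],
    [0,0,0],
    [0,0,0],
    [0,0,0],
    [0,0,0],
    [0,0,0],
  ],
  jaw=[1,1,1,1,1,1,1,0,0,0,0,0,0],
)

```text
time_s: 49.3
tool_pos: [0.5085, 0.2849, 0.1988]
tool_rot: [-180.0, -0.1, 79.6]
force: [-2.8, -0.5, 5.8]
grip_width: 0.0633
grasp_force: 18.0
```

```bash
python3 -c "
from h import *
o=env.get_obs();print(o['grip_width'],o['tool_pos'])"
```

```text
0.06327985725010253 [0.50846543 0.28485827 0.19878154]
```

Call:
send_rows(
  xyz=[
    [0,0,-0.015],
    [0,0,-0.03],
    [0,0,-0.03],
    [0,0,-0.025],
    [0,0,0],
    [0,0,0],
  ],
  rotation=[
    [0,0,0],
    [0,0,0],
    [0,0,0],
    [0,0,0],
    [0,0,0],
    [0,0,0],
  ],
  jaw=[0,0,0,0,0,0],
)

```text
time_s: 49.9
tool_pos: [0.5085, 0.2844, 0.2984]
tool_rot: [180.0, -0.1, 79.6]
force: [0.1, 0.5, -2.1]
grip_width: 0.0636
grasp_force: 18.0
```

```bash
python3 -c "
from h import *
o=env.get_obs();print(o['grip_width'],o['tool_pos'])
plan(.5145,-.2414,.034,80)"
```

```text
0.06364205606077962 [0.50848789 0.28439599 0.29841653]
rot [ 0.0008 -0.0011 -0.0066] 1 x [ 0.0008 -0.0011 -0.0066] | shift [-0.5168  0.0972  0.0824] 13 x [-0.0398  0.0075  0.0063]
```

Call:
send_rows(
  xyz=[
    [-0.04,0.0075,0],
    [-0.04,0.0075,0],
    [-0.04,0.0075,0],
    [-0.04,0.0075,0],
    [-0.04,0.0075,0],
    [-0.04,0.0075,0],
    [-0.04,0.0075,0],
    [-0.04,0.0075,0],
    [-0.04,0.0075,0],
    [-0.04,0.0075,0],
    [-0.04,0.0075,0],
    [-0.04,0.0075,0],
    [-0.037,0.0075,0],
    [0,0,0],
    [0,0,0],
  ],
  rotation=[
    [0,0,-0.0065],
    [0,0,0],
    [0,0,0],
    [0,0,0],
    [0,0,0],
    [0,0,0],
    [0,0,0],
    [0,0,0],
    [0,0,0],
    [0,0,0],
    [0,0,0],
    [0,0,0],
    [0,0,0],
    [0,0,0],
    [0,0,0],
  ],
  jaw=[0,0,0,0,0,0,0,0,0,0,0,0,0,0,0],
)

```text
time_s: 51.4
tool_pos: [0.5133, -0.2424, 0.2964]
tool_rot: [-179.8, 0.0, 79.8]
force: [0.2, 0.1, -1.4]
grip_width: 0.0637
grasp_force: 18.0
```

```bash
python3 -c "
from h import *
plan(.5145,-.2414,.038,80)
print(cups(cam('top'),.033,479))"
```

```text
rot [-0.0028  0.0005 -0.0032] 1 x [-0.0028  0.0005 -0.0032] | shift [0.0012 0.001  0.0764] 2 x [0.0006 0.0005 0.0382]
[(0.3298, 0.2898, 0.0686, 0.93), (0.4863, 0.3576, 0.0681, 0.9)]
```

Call:
send_rows(
  xyz=[
    [0.001,0.001,0.02],
    [0,0,0.025],
    [0,0,0.02],
    [0,0,0.006],
    [0,0,0.003],
    [0,0,0],
    [0,0,0],
  ],
  rotation=[
    [0,0,0],
    [0,0,0],
    [0,0,0],
    [0,0,0],
    [0,0,0],
    [0,0,0],
    [0,0,0],
  ],
  jaw=[0,0,0,0,0,0,0],
)

```text
time_s: 52.15
tool_pos: [0.516, -0.2407, 0.2248]
tool_rot: [179.9, -0.0, 80.0]
force: [-0.2, 0.4, -1.5]
grip_width: 0.0632
grasp_force: 18.0
```

Call:
send_rows(
  xyz=[
    [0,0,0.003],
    [0,0,0.002],
    [0,0,0.001],
    [0,0,0],
    [0,0,0],
  ],
  rotation=[
    [0,0,0],
    [0,0,0],
    [0,0,0],
    [0,0,0],
    [0,0,0],
  ],
  jaw=[0,0,0,0,0],
)

```text
time_s: 52.65
tool_pos: [0.5153, -0.241, 0.2179]
tool_rot: [-180.0, 0.0, 80.0]
force: [-2.5, 0.7, 1.8]
grip_width: 0.0636
grasp_force: 18.0
```

Contact: the vertical force swings from -1.5 to +1.8, with the foot at about 19 mm. Release and go to cup A.

Call:
send_rows(
  xyz=[
    [0,0,0],
    [0,0,0],
    [0,0,0],
    [0,0,0],
    [0,0,0],
    [0,0,-0.02],
    [0,0,-0.04],
    [0,0,-0.04],
    [0,0,-0.02],
    [0,0,0],
  ],
  rotation=[
    [0,0,0],
    [0,0,0],
    [0,0,0],
    [0,0,0],
    [0,0,0],
    [0,0,0],
    [0,0,0],
    [0,0,0],
    [0,0,0],
    [0,0,0],
  ],
  jaw=[1,1,1,1,1,1,1,1,1,1],
)

```text
time_s: 53.65
tool_pos: [0.5165, -0.2416, 0.3412]
tool_rot: [179.6, -0.0, 80.0]
force: [0.3, -1.3, 0.0]
grip_width: 0.0869
grasp_force: 0.0
```

```bash
python3 -c "
from h import *
print(env.get_obs()['tool_pos'],cups(cam('wrist'),.0425),cups(cam('top'),.0425,479))
plan(.38,.245,.155,80)"
```

```text
[ 0.5164867  -0.24164595  0.34121461] [(0.5137, -0.2361, 0.068, 0.96)] [(0.3295, 0.2875, 0.068, 0.93), (0.4852, 0.3542, 0.0678, 0.9)]
rot [ 0.0005 -0.0006  0.0002] 1 x [ 0.0005 -0.0006  0.0002] | shift [ 0.4546 -0.2178  0.0007] 12 x [ 0.0379 -0.0181  0.0001]
```

Call:
send_rows(
  xyz=[
    [0.038,-0.018,0],
    [0.038,-0.018,0],
    [0.038,-0.018,0],
    [0.038,-0.018,0],
    [0.038,-0.018,0],
    [0.038,-0.018,0],
    [0.038,-0.018,0],
    [0.038,-0.018,0],
    [0.038,-0.018,0],
    [0.038,-0.018,0],
    [0.038,-0.019,0],
    [0.037,-0.019,0],
    [0,0,0],
    [0,0,0],
  ],
  rotation=[
    [0,0,0],
    [0,0,0],
    [0,0,0],
    [0,0,0],
    [0,0,0],
    [0,0,0],
    [0,0,0],
    [0,0,0],
    [0,0,0],
    [0,0,0],
    [0,0,0],
    [0,0,0],
    [0,0,0],
    [0,0,0],
  ],
  jaw=[1,1,1,1,1,1,1,1,1,1,1,1,1,1],
)

```text
time_s: 55.15
tool_pos: [0.379, 0.2456, 0.3362]
tool_rot: [-179.9, 0.2, 80.1]
force: [0.3, -0.2, -0.1]
grip_width: 0.0868
grasp_force: 0.0
```

```bash
python3 -c "
from h import *
print(cups(cam('wrist')))
plan(.3318,.292,.0165,80)"
```

```text
[(0.3316, 0.2922, 0.0672, 0.98), (0.4877, 0.3605, 0.0642, 0.68)]
rot [-0.0011  0.0028 -0.0001] 1 x [-0.0011  0.0028 -0.0001] | shift [ 0.0384 -0.0554  0.138 ] 4 x [ 0.0096 -0.0138  0.0345]
```

Call:
send_rows(
  xyz=[
    [0.013,-0.018,0.02],
    [0.013,-0.018,0.02],
    [0.0125,-0.0195,0.03],
    [0,0,0.03],
    [0,0,0.025],
    [0,0,0.0125],
    [0,0,0],
    [0,0,0],
    [0,0,0],
    [0,0,0],
    [0,0,0],
    [0,0,0],
    [0,0,0],
    [0,0,0],
  ],
  rotation=[
    [0,0,0],
    [0,0,0],
    [0,0,0],
    [0,0,0],
    [0,0,0],
    [0,0,0],
    [0,0,0],
    [0,0,0],
    [0,0,0],
    [0,0,0],
    [0,0,0],
    [0,0,0],
    [0,0,0],
    [0,0,0],
  ],
  jaw=[1,1,1,1,1,1,1,0,0,0,0,0,0,0],
)

```text
time_s: 56.6
tool_pos: [0.3322, 0.2932, 0.2013]
tool_rot: [180.0, -0.1, 80.0]
force: [-1.5, -0.3, 5.4]
grip_width: 0.0651
grasp_force: 18.0
```

Call:
send_rows(
  xyz=[
    [0,0,-0.015],
    [0,0,-0.03],
    [0,0,-0.03],
    [0,0,-0.025],
    [0,0,0],
    [0,0,0],
  ],
  rotation=[
    [0,0,0],
    [0,0,0],
    [0,0,0],
    [0,0,0],
    [0,0,0],
    [0,0,0],
  ],
  jaw=[0,0,0,0,0,0],
)

```text
time_s: 57.2
tool_pos: [0.3318, 0.2926, 0.3002]
tool_rot: [180.0, -0.0, 80.0]
force: [0.6, -0.3, -2.5]
grip_width: 0.0643
grasp_force: 18.0
```

```bash
python3 -c "
from h import *
o=env.get_obs();print(o['grip_width'],o['tool_pos'])
plan(.5145,-.2414,.045,80)"
```

```text
0.06434569044809775 [0.33178221 0.2926478  0.30019318]
rot [ 0.0001 -0.0006  0.    ] 1 x [ 0.0001 -0.0006  0.    ] | shift [-0.4942  0.2727  0.0732] 13 x [-0.038   0.021   0.0056]
```

Call:
send_rows(
  xyz=[
    [-0.024,0.035,0],
    [-0.024,0.035,0],
    [-0.025,0.034,0],
    [-0.038,0.015,0],
    [-0.038,0.015,0],
    [-0.038,0.015,0],
    [-0.038,0.015,0],
    [-0.038,0.015,0],
    [-0.038,0.015,0],
    [-0.038,0.015,0],
    [-0.038,0.015,0],
    [-0.038,0.015,0],
    [-0.038,0.016,0],
    [-0.036,0.0162,0],
    [0,0,0],
    [0,0,0],
  ],
  rotation=[
    [0,0,0],
    [0,0,0],
    [0,0,0],
    [0,0,0],
    [0,0,0],
    [0,0,0],
    [0,0,0],
    [0,0,0],
    [0,0,0],
    [0,0,0],
    [0,0,0],
    [0,0,0],
    [0,0,0],
    [0,0,0],
    [0,0,0],
    [0,0,0],
  ],
  jaw=[0,0,0,0,0,0,0,0,0,0,0,0,0,0,0,0],
)

```text
time_s: 58.8
tool_pos: [0.513, -0.2368, 0.2984]
tool_rot: [-179.8, 0.1, 79.8]
force: [0.3, 0.5, -1.1]
grip_width: 0.0647
grasp_force: 18.0
```

```bash
python3 -c "
from h import *
plan(.514,-.236,.05,80);print(env.get_obs()['tool_pos'])"
```

```text
rot [-0.0038  0.0013 -0.0033] 1 x [-0.0038  0.0013 -0.0033] | shift [0.001  0.0008 0.0664] 2 x [0.0005 0.0004 0.0332]
[ 0.51301459 -0.23681065  0.2984382 ]
```

Call:
send_rows(
  xyz=[
    [0.001,0.001,0.02],
    [0,0,0.02],
    [0,0,0.015],
    [0,0,0.006],
    [0,0,0.003],
    [0,0,0.002],
    [0,0,0],
    [0,0,0],
  ],
  rotation=[
    [0,0,0],
    [0,0,0],
    [0,0,0],
    [0,0,0],
    [0,0,0],
    [0,0,0],
    [0,0,0],
    [0,0,0],
  ],
  jaw=[0,0,0,0,0,0,0,0],
)

```text
time_s: 59.6
tool_pos: [0.5154, -0.2353, 0.235]
tool_rot: [179.9, -0.0, 80.0]
force: [0.0, -0.3, -0.8]
grip_width: 0.0648
grasp_force: 18.0
```

Call:
send_rows(
  xyz=[
    [0,0,0.002],
    [0,0,0.002],
    [0,0,0.001],
    [0,0,0],
    [0,0,0],
  ],
  rotation=[
    [0,0,0],
    [0,0,0],
    [0,0,0],
    [0,0,0],
    [0,0,0],
  ],
  jaw=[0,0,0,0,0],
)

```text
time_s: 60.1
tool_pos: [0.515, -0.2352, 0.2293]
tool_rot: [-180.0, -0.0, 80.0]
force: [-0.2, 0.8, -0.4]
grip_width: 0.0645
grasp_force: 18.0
```

Call:
send_rows(
  xyz=[
    [0,0,0.0015],
    [0,0,0.001],
    [0,0,0],
    [0,0,0],
  ],
  rotation=[
    [0,0,0],
    [0,0,0],
    [0,0,0],
    [0,0,0],
  ],
  jaw=[0,0,0,0],
)

```text
time_s: 60.5
tool_pos: [0.5151, -0.2355, 0.2272]
tool_rot: [180.0, 0.0, 80.0]
force: [-2.6, -0.6, 4.1]
grip_width: 0.0647
grasp_force: 18.0
```

Contact. Release, rise and look.

Call:
send_rows(
  xyz=[
    [0,0,0],
    [0,0,0],
    [0,0,0],
    [0,0,0],
    [0,0,0],
    [0,0,-0.02],
    [0,0,-0.04],
    [0,0,-0.04],
    [-0.03,0,-0.02],
    [-0.03,0,0],
    [0,0,0],
    [0,0,0],
  ],
  rotation=[
    [0,0,0],
    [0,0,0],
    [0,0,0],
    [0,0,0],
    [0,0,0],
    [0,0,0],
    [0,0,0],
    [0,0,0],
    [0,0,0],
    [0,0,0],
    [0,0,0],
    [0,0,0],
  ],
  jaw=[1,1,1,1,1,1,1,1,1,1,1,1],
)

```text
time_s: 61.7
tool_pos: [0.5044, -0.2947, 0.3467]
tool_rot: [-180.0, -0.0, 79.9]
force: [-0.7, 0.4, -1.0]
grip_width: 0.087
grasp_force: 0.0
```

```bash
python3 -c "
from h import *
w=cam('wrist');print(cups(w,.052)); s=cam('scene')['image']
a=cv2.resize(w['image'][0:280,150:500],(350,280)); b=cv2.resize(s[270:370,190:290],(280,280),interpolation=cv2.INTER_CUBIC); d=cv2.resize(s[240:460,310:550],(630,300*630//550))
top=np.hstack([a,b]);d=cv2.resize(d,(630,310));cv2.imwrite('pics/fin.png',np.vstack([top,d]))
print(cups(cam('top'),.024,479))"
```

```text
[(0.5143, -0.2363, 0.0666, 0.97)]
[(0.4878, 0.3603, 0.0687, 0.9), (0.5153, -0.2401, 0.0769, 0.88)]
```

View pics/fin.png

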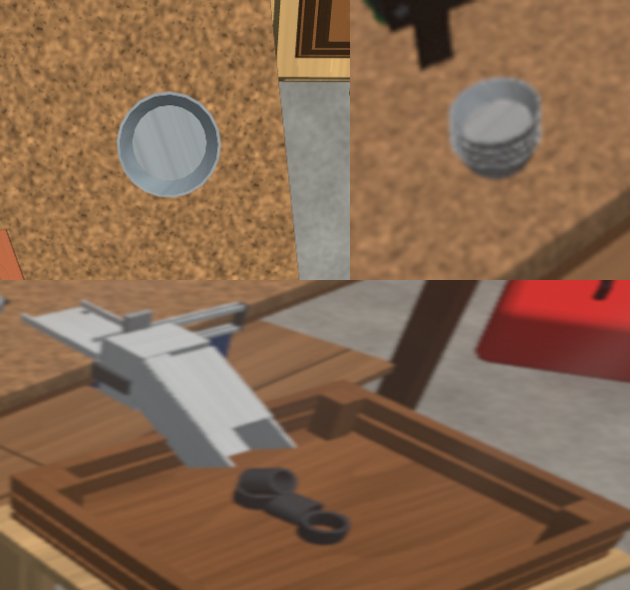

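The four cups stand nested and upright, with the rim centred at (169,145) in the wrist crop and the stack at (497,128) in the scene crop. The shutter is shut, with its tab at (137,322), and the races are in the crate at about (290,505). The robot is clear, so I'm handing in.

```bash
python3 -c "
from cell import env
print(env.sign_off())"
```

```text
the job is handed in; nothing more can be done
None
```

I handed the job in at about 62 s of the 210 s allowed. All four worn races are in the crate, the shutter is shut, and the four cups stand nested in one stack on the cork; the sign-off call returned no verdict, so this rests on the final camera pictures.

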